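# Carry the round-bottomed carafe on its serving board

## Task

Take the serving board by its handle and carry it, with the top-heavy, round-bottomed carafe standing loose on it, over to the cork mat: do not touch the carafe, keep it upright all the way and do not let it topple. Keep the board in the air over the middle of the mat until the carafe has stood upright and steady there for a good four seconds; then set the board down gently, centred on the mat, and let go with the carafe still standing upright and quiet. Leave everything else on the counter alone.

Things in the scene. Friction and masses are not known exactly. Their poses are not given: they have to be found in the camera images.
- board: round wooden serving board (disc radius 105 mm) with a raised lip and one straight handle; loose, nominal mass 0.28 kg (+-15 %). Origin: centre of its underside, level with the soles of its four rubber feet (24 mm square, centred at x, y = +-50 mm, 16 mm tall). z is up; the handle points along the board's -x axis
- board_top (a point): centre of the board's flat top, 30 mm above its origin; the lip round it rises 7 mm higher
- board_grip (a point): point inside the rubber-sleeved handle, 145 mm from the board's centre along its -x axis and 30 mm above its origin: grip here from above, fingers closing along the board's y axis. The sleeve is 30 mm wide (y), 32 mm tall (12 to 44 mm above the board's origin) and runs from x = -110 to -195 mm. Held here firmly (100 to 120 N), the loaded board still sags about 0.01 rad
- carafe: tall white porcelain carafe, 239 mm over its wooden ball stopper, standing loose near the middle of the board on a spherical bottom (no flat foot). Origin: lowest point when upright; z runs up the neck. Nominal mass 0.25 kg (+-25 %), centre of mass on the axis 61 mm above the origin; moment of inertia about a level axis through it 0.0010 kg m2 (scales with the mass)
- carafe_globe (a point): centre of the carafe's globe (radius 60 mm), 60 mm above its origin, so 1 mm below the centre of mass: the carafe does not right itself. It rolls on the board without slipping; rolling resistance (about 0.2 mm times its weight) keeps it still on a level board, but a slope over about 0.004 rad sends it rolling and leaning ever faster to the low side; when the board accelerates it leans backwards
- carafe_top (a point): top of the carafe's stopper, 239 mm above the carafe's origin along its z axis (neck about 38 mm wide)
- mat: square cork mat 240 x 240 mm, 6 mm thick, lying fixed on the counter; origin: centre of its underside
- tumbler_a: blue ceramic tumbler, radius 36 mm, 90 mm tall, bystander; origin: centre of its underside
- tumbler_b: second blue ceramic tumbler, the same, bystander; origin: centre of its underside
- candle: amber candle jar with a metal lid, radius 34 mm, 55 mm tall, bystander; origin: centre of its underside
- mill: dark wooden pepper mill, radius 29 mm, 172 mm tall, bystander; origin: centre of its underside
- water: clear water bottle, radius 32 mm, 200 mm tall, bystander; origin: centre of its underside
- mug: white mug, radius 40 mm, 90 mm tall, bystander; origin: centre of its underside
Things that resemble listed ones, but are neither listed nor needed, are in the scene too. What is shaped like the carafe but pink, purple or red is not meant.

How it is judged:
By the outcome, as a careful person would: the job done as asked, in the order asked, and still so for the second after the job is handed in, with the robot touching nothing.
It also fails if it takes over 72 s, if anything falls off the work surface, if the arm or the gripper's body presses on something with over 40 N, if the wrist force passes 120 N, or if a joint passes its speed limit or range.

## Robot

A 6-joint arm with a two-finger parallel gripper is mounted at the origin on the work surface. World frame = base frame: x ahead of the robot, y to its left, z up, the work surface at z = 0. Lengths are in m, angles in rad, forces in N, time in s.
With the tool pointing down it reaches from about 0.375 to 0.975 m from the base axis. Payload 3.8 kg.
Tool frame: the origin (TCP) lies midway between the tips of the shut fingers; the grasp point (between the pads) lies 19 mm behind it; z points along the fingers, y is the line along which they close (so a half turn about z gives the same grasp; the last joint's range is limited). The gripper opens to 85 mm and grips with 20 to 120 N. Pads are 22 mm wide; open, the fingers measure 114 mm over their backs; the gripper's body (76 mm by 85 mm) begins 54 mm behind the grasp point. The pads swing forward as they close: fully open they stand 13 mm farther back than shut.
Start: joints at [1.177, 0.264, 1.604, -0, 1.274, -0.037], TCP at [0.236, 0.632, 0.231] pointing down, gripper open.
Joint ranges: [-2.63, 2.63], [-0.94, 2.18], [0.31, 2.57], [-1.31, 4.45], [0, 2.66], [-2.55, 2.55]. Speed limits (rad/s): [2.57, 2.57, 3.14, 3.14, 3.14, 3.14].

## Interface

Orientations are given as a unit quaternion [w, x, y, z].
In Python, from station import state, grab_frame, get_calibration, hand_in gives the robot as it stands.
- The arm moves only by the tool arm_command, never from a script. Its argument "deltas" is a list of rows, each a list of 3 entries, a list of its own where there are three numbers: the shift along the tool's x, y, z in m, then the turn, a rotation vector about the tool's x, y, z in rad, then the finger opening in m, from 0 to 0.0854. In form: [[[dx, dy, dz], [wx, wy, wz], grip], ...]. A call has 1 to 5 rows; each row shifts and turns the commanded pose from where the row before left it, along the tool's axes as they then stand; what a row does not reach is not made up. A row lasts 1/8 s, in which the tool goes at most 62.5 mm and 10.7 degrees, less where a joint would pass 70% of its speed; a pose out of reach is approached as far as the arm can. A call is refused whole if a number of a shift passes 0.0625 or a number of a turn 0.188, either way. A call with a gripper value outside its range is refused whole. The fingers move at their own pace and stop on an object; "grip_force" is the grip in N (left out, the last holds). Time passes only in rows, so rows that do not move let the fingers close. It gives the time, the measured TCP pose, the force, the opening and the grip force at its end, in the units of the state.
- state(): the state, without advancing time (a new reading comes with each control period).
- grab_frame(name): name is "side" or "top" or "wrist"; returns (picture, depth): 384x512x3 uint8, red, green, blue; 384x512 float32, m along the optical axis (not along the pixel's ray), 0 where there is no reading.
- get_calibration(name): a dict with "fx", "fy", "cx", "cy" (pixels), "k1" (the pictures are not rectified: a ray, as slopes to the right and down, at radius r is drawn at 1 + k1 r^2 times it, then the intrinsics apply), "extrinsics" (4x4, takes a point from world to camera coordinates); the wrist camera has in their place "hand_eye" (4x4, takes a point from camera to tool coordinates, whose origin is the TCP and whose axes are the flange's). Camera axes: x right, y up, looking along -z (the intrinsics and any distortion apply to the point x, -y, -z); pixel columns grow to the right and rows downward; lengths in m; the calibration is good to about 2 mm. A picture is of the moment at which its call begins: read the wrist's pose just before it. get_calibration takes no time and is no camera call.
- hand_in(): hands the job in; it is judged then, once.
The state is a dict: "t": time; "qpos": joint angles; "qd": joint speeds; "effort": joint torques, N m; "tool_pos": TCP position; "eef_rot": TCP orientation; "force": force on the tool from outside, world axes, zero at the start; "torque": the same for the moment, N m; "width": finger opening in m; "finger_force": force on a finger pad.
Only numpy, scipy, OpenCV 4.12 (cv2) and the standard library are available. Lean on these libraries where they do the work, as an engineer would, in place of code of your own. Each camera call takes 0.05 s, during which the arm holds its last target. There are 200 camera calls.

## Working session

There is one attempt and no reset: what is moved stays moved. The work goes in short steps, Python scripts to look and compute and a tool call to move; the robot and the scene stay as the last step left them, time stands still between calls to the robot, and variables do not carry over. Pictures are saved under pics/ and viewed, at most 10 in all, crops included, and the job is handed in when it is done.

Besides the shell and the picture viewer there is one more tool, called after "Emit:" as name([rows], argument=value, ...), one row to a line, values as JSON. arm_command: Moves the arm, as the interface text tells. Its arguments: {"type":"object","properties":{"deltas":{"type":"array","items":{"type":"array"}},"grip_force":{"type":"number"}},"required":["deltas"]}

```bash
mkdir -p pics; ls; python3 - <<'E'
from station import *
import cv2,json,numpy as np
for n in("side","top"):
    p,d=grab_frame(n); np.savez(f"{n}0.npz",p=p,d=d); cv2.imwrite(f"pics/{n}0.png",p[...,::-1])
    print(n,get_calibration(n))
print(get_calibration("wrist")); print(state())
E
```

```text
pics
side {'fx': 371.5788352154109, 'fy': 371.5788352154109, 'cx': 251.70427349142264, 'cy': 190.66531814645717, 'k1': -0.11154434965304899, 'extrinsics': array([[ 0.95052202, -0.31029226, -0.01505337, -0.49457882],
       [ 0.23726557,  0.69383283,  0.67992724, -0.25402406],
       [-0.20053163, -0.64985746,  0.73312506, -1.57540905],
       [ 0.        ,  0.        ,  0.        ,  1.        ]])}
top {'fx': 354.26665181639993, 'fy': 354.26665181639993, 'cx': 253.69437652142642, 'cy': 188.6517112772303, 'k1': -0.05665087208044391, 'extrinsics': array([[-0.01795009, -0.99983741,  0.00171897,  0.0097797 ],
       [ 0.99840554, -0.0178323 ,  0.05355724, -0.51450542],
       [-0.05351787,  0.00267758,  0.9985633 , -1.29102563],
       [ 0.        ,  0.        ,  0.        ,  1.        ]])}
{'fx': 319.8250397999543, 'fy': 319.8250397999543, 'cx': 250.4083403694395, 'cy': 190.82137239489631, 'k1': 0.030213129382353744, 'hand_eye': array([[ 5.61339447e-04,  9.46678584e-01,  3.22179054e-01,
         8.37805888e-02],
       [ 9.99999649e-01, -3.30878664e-04, -7.70079564e-04,
        -7.384800
[... 156 characters left out ...]
      1.00000000e+00]])}
{'t': 0.1, 'qpos': array([ 1.17707785e+00,  2.64708129e-01,  1.60525717e+00,  2.30982711e-05,
        1.27366285e+00, -3.69065164e-02]), 'qd': array([ 0.00188342, -0.00137507, -0.0042325 ,  0.00110359, -0.00038231,
        0.00074275]), 'effort': array([-2.75037173e-04, -5.16712189e+01, -3.68589771e+01, -4.93677385e-05,
        6.20633698e-03, -2.69823153e-05]), 'tool_pos': array([0.23551655, 0.63187903, 0.23005542]), 'eef_rot': array([-2.28228384e-04,  1.77464327e-01,  9.84126708e-01, -9.91884942e-04]), 'force': array([ 0.03871557,  0.71454093, -0.13195606]), 'torque': array([ 0.00774938,  0.02485169, -0.01399216]), 'finger_force': 0.0, 'width': 0.08534354171020696}
```

View pics/top0.png

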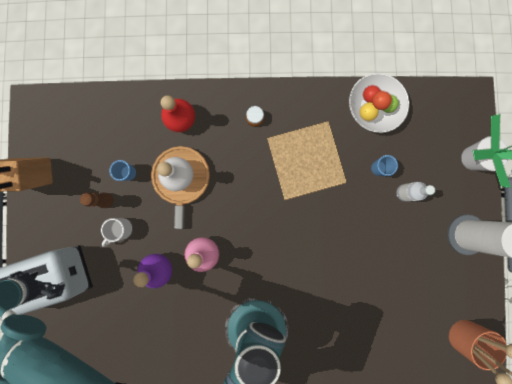

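View pics/side0.png

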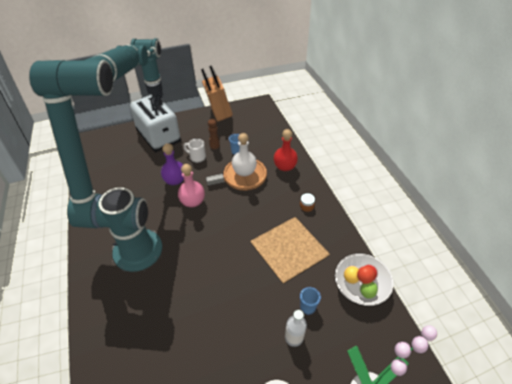

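Top view: the board with the white carafe is at (181,175), its handle at (180,217) pointing toward the robot, and the mat at (306,160). Candidates for the carafe are white on the board (176,172), red (178,114), pink (201,255) and purple (154,270). I choose the white one. The side view agrees, with the white carafe at (244,160), the handle at (215,180) and the mat at (289,248).

```bash
cat > h.py <<'E'
import numpy as np,cv2
from station import *
from scipy.spatial.transform import Rotation as R
def K(c): return np.array([[c['fx'],0,c['cx']],[0,c['fy'],c['cy']],[0,0,1.]]),np.array([c['k1'],0,0,0])
def extr(n,c,s=None):
    if n!='wrist': return np.asarray(c['extrinsics'])
    T=np.eye(4); q=s['eef_rot']; T[:3,:3]=R.from_quat([q[1],q[2],q[3],q[0]]).as_matrix(); T[:3,3]=s['tool_pos']
    return np.linalg.inv(T@c['hand_eye'])
def cloud(d,c,E):
    h,w=d.shape; v,u=np.mgrid[:h,:w]; k,D=K(c)
    x=cv2.undistortPoints(np.stack([u,v],-1).reshape(-1,1,2).astype(float),k,D).reshape(h,w,2)
    P=np.stack([x[...,0]*d,-x[...,1]*d,-d,np.ones_like(d)],-1)
    return (P@np.linalg.inv(E).T)[...,:3]
def proj(X,c,E):
    k,D=K(c); p=np.atleast_2d(X)@E[:3,:3].T+E[:3,3]; p=p*[1,-1,-1]
    return cv2.projectPoints(p.astype(float),np.zeros(3),np.zeros(3),k,D)[0].reshape(-1,2)
def circ(x,y):
    a=np.linalg.lstsq(np.c_[x,y,np.ones_like(x)],x**2+y**2,rcond=None)[0]
    c=a[:2]/2; return c,np.sqrt(a[2]+c@c)
E
python3 - <<'E'
from h import *
C={}
for n in("top","side"):
    z=np.load(f"{n}0.npz"); p,d=z['p'],z['d']; c=get_calibration(n); W=cloud(d,c,extr(n,c)); hsv=cv2.cvtColor(p,cv2.COLOR_RGB2HSV)
    C[n]=(p,hsv,W,d)
    # board wood
    H,S,V=[hsv[...,i].astype(int) for i in range(3)]; X,Y,Z=[W[...,i] for i in range(3)]
    tc=(np.array([0.52,0.19]))
    near=(np.hypot(X-.54,Y-.205)<.2)&(d>0)
    wood=near&(H<22)&(S>90)&(V>80)
    print(n,'wood n',wood.sum(),'z pct',np.percentile(Z[wood],[5,25,50,75,95]).round(4))
    m=wood&(Z>.015)&(Z<.06); print(' bbox',X[m].min(),X[m].max(),Y[m].min(),Y[m].max())
    cc=cv2.minEnclosingCircle(np.c_[X[m],Y[m]].astype(np.float32)); print(' encl',cc)
    # handle grey
    m=(S<70)&near&(V>50)&(Z<.08)&(Z>.02)&(X<.46)
    if m.sum()>5:
        print(' handle n',m.sum(),'z',np.percentile(Z[m],[5,50,95]).round(4),'rect',cv2.minAreaRect(np.c_[X[m],Y[m]].astype(np.float32)))
    near=(np.hypot(X-.58,Y+.15)<.25)&(d>0)
    m=near&(H<25)&(H>8)&(S>60)&(V>100)&(Z<.02)
    k=cv2.morphologyEx(m.astype(np.uint8),cv2.MORPH_OPEN,np.ones((3,3)))>0
    print(' mat',k.sum(),np.median(Z[k]),cv2.minAreaRect(np.c_[X[k],Y[k]].astype(np.float32)))
    # spots
for n,pts in {'top':[(181,200),(180,217),(176,172),(178,114),(255,114),(306,160),(385,167),(415,192),(201,255),(123,171),(90,199),(115,230),(167,102),(165,169)],'side':[(244,160),(242,140),(215,180),(285,155),(289,248),(307,200),(190,190)]}.items():
    for u,v in pts: print(n,(u,v),C[n][2][v,u].round(4))
p=C['top'][0][90:260,90:360]; cv2.imwrite('pics/crop.png',cv2.resize(p[...,::-1],None,fx=2.9,fy=2.9))
E
```

```text
top wood n 1759 z pct [0.0016 0.0278 0.0302 0.0341 0.0396]
 bbox 0.4624117343265206 0.7352788135355232 0.16561451479963904 0.37153490911061915
 encl ((0.5990231037139893, 0.2597958743572235), 0.1382516771554947)
 handle n 221 z [0.0251 0.0422 0.0465] rect ((0.41754385828971863, 0.2748035788536072), (0.031662262976169586, 0.0827907994389534), 88.55913543701172)
 mat 4242 0.0046969169164057245 ((0.620602011680603, -0.19892281293869019), (0.24717484414577484, 0.2476891726255417), 14.550461769104004)
side wood n 839 z pct [0.007  0.029  0.0324 0.0369 0.2506]
 bbox 0.46208868605484815 0.7352476458772221 0.16288561907505894 0.3568106056871876
 encl ((0.5990431308746338, 0.25168725848197937), 0.13714797794818878)
 handle n 132 z [0.0228 0.0416 0.0489] rect ((0.41804853081703186, 0.2751239538192749), (0.03785732388496399, 0.08402442187070847), 89.46450805664062)
 mat 2863 0.006075264802115843 ((0.6251208186149597, -0.19390162825584412), (0.2518754005432129, 0.25299975275993347), 14.834151268005371)
top (181, 200) [0.4772 0.2662 0.0281]
top (180, 217) [0.4157 0.2675 0.0422]
top (176, 172) [0.566  0.2551 0.1608]
top (178, 114) [0.7664 0.2532 0.1353]
top (255, 114) [ 0.7827 -0.0089  0.0549]
top (306, 160) [ 0.6189 -0.1968  0.0032]
top (385, 167) [ 0.5869 -0.4912  0.0114]
top (415, 192) [ 0.487  -0.5439  0.1361]
top (201, 255) [0.295  0.1749 0.167 ]
top (123, 171) [0.5899 0.4884 0.006 ]
top (90, 199) [0.4819 0.5386 0.1676]
top (115, 230) [0.3702 0.5196 0.0032]
top (167, 102) [0.7775 0.2661 0.2371]
top (165, 169) [0.5644 0.2648 0.2677]
side (244, 160) [0.5647 0.246  0.1378]
side (242, 140) [0.5616 0.255  0.2527]
side (215, 180) [0.4187 0.2613 0.037 ]
side (285, 155) [0.7704 0.2394 0.1152]
side (289, 248) [ 0.6189 -0.2046  0.0114]
side (307, 200) [ 0.7794 -0.0167  0.0564]
side (190, 190) [0.2851 0.1633 0.1119]
```

View pics/crop.png

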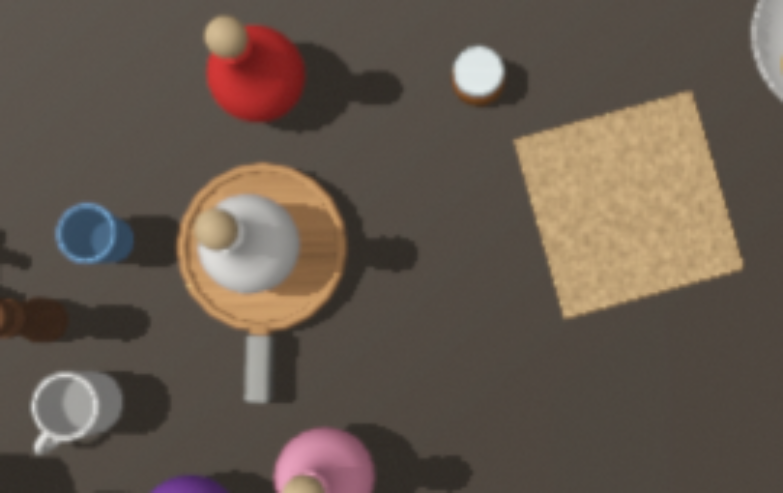

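The close crop confirms the choice: white carafe on the round board, a straight handle below it, mat to the right, red and pink look-alikes separate. Now I'll refine the geometry.

```bash
cat >> h.py <<'E'
def hand(p,W,d,n=''):
    hsv=cv2.cvtColor(p,cv2.COLOR_RGB2HSV).astype(int); S,V=hsv[...,1],hsv[...,2]
    X,Y,Z=[W[...,i] for i in range(3)]
    m=(S<70)&(V>50)&(Z<.06)&(Z>.034)&(abs(X-.42)<.07)&(abs(Y-.265)<.04)&(d>0)
    l,k=cv2.connectedComponents(m.astype(np.uint8)); b=k==1+np.argmax([(k==i).sum() for i in range(1,l)])
    return np.c_[X[b],Y[b],Z[b]],b
E
python3 - <<'E'
from h import *
from scipy.optimize import least_squares
data={}
for n in("top","side"):
    z=np.load(f"{n}0.npz"); p,d=z['p'],z['d']; c=get_calibration(n); W=cloud(d,c,extr(n,c)); hsv=cv2.cvtColor(p,cv2.COLOR_RGB2HSV).astype(int)
    H,S,V=[hsv[...,i] for i in range(3)]; X,Y,Z=[W[...,i] for i in range(3)]
    P,b=hand(p,W,d); (cx,cy),sz,a=cv2.minAreaRect(P[:,:2].astype(np.float32)); print(n,'handle',len(P),cx,cy,sz,a,'ztop',np.median(P[:,2]),'mean',P.mean(0))
    # board outer edge by angle
    m=(np.hypot(X-.57,Y-.265)<.13)&(H<22)&(S>90)&(V>70)&(Z>.015)&(Z<.055)
    c0=np.array([.57,.265]); 
    for _ in range(3):
        th=np.arctan2(Y[m]-c0[1],X[m]-c0[0]); r=np.hypot(X[m]-c0[0],Y[m]-c0[1]); E=[]
        for t in np.arange(-np.pi,np.pi,.1):
            k=(th>=t)&(th<t+.1)
            if k.sum()>3 and abs(abs(t+.05)-np.pi)>.25: i=np.argmax(r*k); E.append((X[m][i],Y[m][i]))
        E=np.array(E); c0,R0=circ(E[:,0],E[:,1])
    print(' board circ',c0,R0,len(E))
    for nm,(x,y) in dict(pink=(.29,.175),purple=(.24,.33),white=(.566,.26)).items():
        k=(np.hypot(X-x,Y-y)<.1)&(d>0)&(Z>.225)
        if k.any(): print(' ',nm,'top mean',W[k].mean(0).round(4),Z[k].max())
    k=(np.hypot(X-.566,Y-.26)<.09)&(S<40)&(Z>.05)&(Z<.14)&(d>0)
    A=W[k]; f=least_squares(lambda q:np.linalg.norm(A-q[:3],axis=1)-.06,[.566,.26,.09],loss='soft_l1',f_scale=.003); print(' globe',f.x,k.sum())
    data[n]=c0
E
```

```text
top handle 202 0.41756099462509155 0.27540478110313416 (0.03042922168970108, 0.08280204236507416) 88.61278533935547 ztop 0.042436461659546065 mean [0.41558006 0.27439848 0.04229467]
 board circ [0.56972345 0.26830531] 0.10402015814985151 57
  pink top mean [0.2854 0.1893 0.2326] 0.240817488871494
  purple top mean [0.1729 0.3594 0.652 ] 0.7146788473051837
  white top mean [0.5665 0.2691 0.2598] 0.27128562450681937
 globe [0.56842337 0.2736008  0.08833689] 537
side handle 99 0.41841956973075867 0.2752126157283783 (0.037909846752882004, 0.08423809707164764) 88.65006256103516 ztop 0.04312885092151131 mean [0.41793855 0.27058549 0.04293994]
 board circ [0.57160232 0.26698976] 0.10376787617245908 43
  pink top mean [0.2874 0.1841 0.2329] 0.24307504158594773
  purple top mean [0.1776 0.3554 0.6216] 0.720774338113526
  white top mean [0.5664 0.263  0.2554] 0.27549184249404735
 globe [0.57038835 0.27453387 0.09105588] 334
```

Emit:
arm_command([
  [[0, 0, -0.04], [0, 0, 0], 0.0854],
])

```text
t: 0.22
tool_pos: [0.2346, 0.6296, 0.2659]
eef_rot: [-0.001, 0.177, 0.984, -0.005]
force: [0.0, 0.1, -0.2]
width: 0.0851
finger_force: 0.0
```

Emit:
arm_command([
  [[-0.038, -0.0336, 0], [0, 0, 0], 0.0854],
  [[-0.038, -0.0336, 0], [0, 0, 0], 0.0854],
  [[-0.038, -0.0336, 0], [0, 0, 0], 0.0854],
  [[-0.038, -0.0336, 0], [0, 0, 0], 0.0854],
  [[-0.038, -0.0336, 0], [0, 0, 0], 0.0854],
])

```text
t: 0.85
tool_pos: [0.3554, 0.407, 0.2708]
eef_rot: [-0.0, 0.177, 0.984, -0.0]
force: [0.4, 0.3, -0.1]
width: 0.0856
finger_force: 0.0
```

Emit:
arm_command([
  [[-0.038, -0.0336, 0], [0, 0, 0], 0.0854],
  [[-0.038, -0.0336, 0], [0, 0, 0], 0.0854],
  [[-0.037, -0.0336, 0], [0, 0, 0], 0.0854],
  [[0, 0, 0.04], [0, 0, -0.16], 0.0854],
  [[0, 0, 0.04], [0, 0, -0.16], 0.0854],
])

```text
t: 1.48
tool_pos: [0.4265, 0.274, 0.1907]
eef_rot: [0.001, 0.017, 1.0, 0.0]
force: [-0.3, -0.9, 0.2]
width: 0.0853
finger_force: 0.0
```

Emit:
arm_command([
  [[0, 0, 0.04], [0, 0, 0], 0.0854],
  [[0, 0, 0], [0, 0, 0], 0.0854],
  [[0, 0, 0], [0, 0, 0], 0.0854],
])

```text
t: 1.85
tool_pos: [0.4264, 0.2752, 0.1524]
eef_rot: [0.0, 0.018, 1.0, 0.0]
force: [-0.3, -0.2, -0.4]
width: 0.0852
finger_force: 0.0
```

```bash
python3 - <<'E'
from h import *
s=state(); p,d=grab_frame('wrist'); c=get_calibration('wrist'); E=extr('wrist',c,s); W=cloud(d,c,E)
np.savez('w1.npz',p=p,d=d,E=E)
cv2.imwrite('pics/w1.png',p[...,::-1]); print(s['tool_pos'],s['eef_rot'],s['qpos'].round(3))
P,b=hand(p,W,d); print(len(P),cv2.minAreaRect(P[:,:2].astype(np.float32)),np.median(P[:,2]))
A=P[(P[:,0]>.385)&(P[:,0]<.45)]
xs=np.arange(.39,.45,.005); L=[];
for x in xs:
    q=A[abs(A[:,0]-x)<.0025]
    if len(q)>4: L.append((x,q[:,1].min(),q[:,1].max()))
L=np.array(L); mid=(L[:,1]+L[:,2])/2; print(np.polyfit(L[:,0]-.42,mid,1),(L[:,2]-L[:,1]).round(4),P[:,0].min(),P[:,0].max())
E
```

```text
[0.42638605 0.27519129 0.1524205 ] [4.79539012e-04 1.84110765e-02 9.99830341e-01 3.00915019e-04] [ 0.524  0.011  2.042  0.     1.088 -1.01 ]
3508 ((0.41576001048088074, 0.27346640825271606), (0.029938561841845512, 0.08321073651313782), 88.56987762451172) 0.04434961452376532
[-0.03439401  0.27335725] [0.0291 0.0293 0.0296 0.0297 0.0299 0.0292 0.0293 0.0295 0.0287 0.029
 0.0291 0.0285] 0.3739412333966346 0.457638775826449
```

View pics/w1.png

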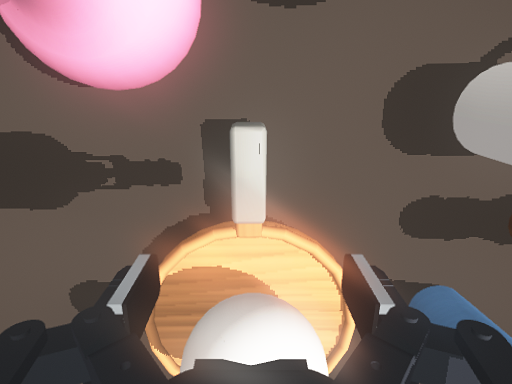

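The wrist view shows the white-grey sleeve from (247,125) to (248,222), the board below it, and the carafe globe at (255,340) between the open fingers. The pink one sits at (110,40), outside the path. I'll go down partway and measure again.

Emit:
arm_command([
  [[0.0024, -0.002, 0.04], [0, 0, 0], 0.0854],
  [[0, 0, 0.03], [0, 0, 0], 0.0854],
  [[0, 0, 0], [0, 0, 0], 0.0854],
  [[0, 0, 0], [0, 0, 0], 0.0854],
])

```text
t: 2.4
tool_pos: [0.425, 0.2739, 0.0836]
eef_rot: [0.002, 0.018, 1.0, 0.001]
force: [0.6, 0.5, 0.7]
width: 0.0857
finger_force: 0.0
```

```bash
python3 - <<'E'
from h import *
s=state(); p,d=grab_frame('wrist'); c=get_calibration('wrist'); E=extr('wrist',c,s); W=cloud(d,c,E)
np.savez('w2.npz',p=p,d=d,E=E)
cv2.imwrite('pics/w2.png',p[...,::-1]); print(s['tool_pos'],s['eef_rot'])
P,b=hand(p,W,d); print(len(P),cv2.minAreaRect(P[:,:2].astype(np.float32)),np.median(P[:,2]))
L=[]
for x in np.arange(.385,.445,.005):
    q=P[abs(P[:,0]-x)<.0025]
    if len(q)>9: L.append((x,q[:,1].min(),q[:,1].max()))
L=np.array(L); print(np.polyfit(L[:,0]-.42,L[:,1:].mean(1),1),(L[:,2]-L[:,1]).round(4),P[:,0].min(),P[:,0].max())
# two-view triangulation of handle far-end corners: compare pixel outlines
for f in('w1.npz','w2.npz'):
    z=np.load(f); q=z['p']; V=cv2.cvtColor(q,cv2.COLOR_RGB2HSV).astype(int)
    W=cloud(z['d'],c,z['E']); _,b=hand(q,W,z['d']); u=np.argwhere(b); r=cv2.boxPoints(cv2.minAreaRect(u[:,::-1].astype(np.float32))); print(f,r.round(1).tolist())
E
```

```text
[0.42499915 0.27391244 0.08360762] [1.59402959e-03 1.83600698e-02 9.99829712e-01 9.55629019e-04]
5997 ((0.41634199023246765, 0.2733328938484192), (0.030093688517808914, 0.08410710096359253), 88.0433578491211) 0.04437866617749181
[-0.03328725  0.27317615] [0.0297 0.0298 0.0294 0.0295 0.0296 0.0294 0.0297 0.0299 0.03   0.029
 0.0293 0.0295] 0.3741055033077297 0.45847163239285377
w1.npz [[229.0, 124.0], [266.0, 124.0], [266.0, 222.0], [229.0, 222.0]]
w2.npz [[224.0, 140.0], [274.0, 140.0], [274.0, 268.0], [224.0, 268.0]]
```

View pics/w2.png

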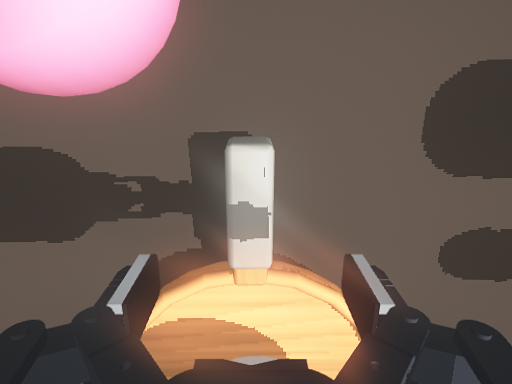

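The wrist view shows the sleeve at (250,200), centred between the pads (160 and 343). It stands about 1 mm to -y, and its measured top is 44 mm, as expected. I'll descend and close in stages.

Emit:
arm_command([
  [[0.001, -0.0009, 0.03], [0, 0, 0], 0.0854],
  [[0, 0, 0.03], [0, 0, 0], 0.07],
  [[0, 0, 0.0136], [0, 0, 0], 0.06],
  [[0, 0, 0], [0, 0, 0], 0.05],
  [[0, 0, 0], [0, 0, 0], 0.042],
], grip_force=20)

```text
t: 3.08
tool_pos: [0.4235, 0.2727, 0.0091]
eef_rot: [0.001, 0.018, 1.0, 0.001]
force: [-0.2, 0.9, 0.8]
width: 0.042
finger_force: 0.0
```

Emit:
arm_command([
  [[0, 0, 0], [0, 0, 0], 0.038],
  [[0, 0, 0], [0, 0, 0], 0.036],
  [[0, 0, 0], [0, 0, 0], 0.036],
])

```text
t: 3.45
tool_pos: [0.4225, 0.2721, 0.008]
eef_rot: [0.0, 0.018, 1.0, 0.0]
force: [0.2, -0.2, -0.0]
width: 0.036
finger_force: 0.0
```

```bash
cat > car.py <<'E'
from h import *
def carafe(n='top',xy=(.5665,.265)):
    """stopper mean & globe/neck white mean (world) from one camera"""
    p,d=grab_frame(n); c=get_calibration(n); E=extr(n,c); W=cloud(d,c,E)
    X,Y,Z=[W[...,i] for i in range(3)]; hsv=cv2.cvtColor(p,cv2.COLOR_RGB2HSV).astype(int)
    zt=Z[(np.hypot(X-xy[0],Y-xy[1])<.1)&(d>0)&(hsv[...,1]>50)&(hsv[...,0]<30)].max()
    k=(np.hypot(X-xy[0],Y-xy[1])<.1)&(d>0)&(Z>zt-.03)&(hsv[...,1]>50)&(hsv[...,0]<30)
    g=(np.hypot(X-xy[0],Y-xy[1])<.11)&(d>0)&(hsv[...,1]<45)&(Z>zt-.20)&(Z<zt-.08)&(hsv[...,2]>90)
    v=np.argwhere(k).mean(0)[::-1]; w=np.argwhere(g).mean(0)[::-1]
    return W[k].mean(0),W[g].mean(0),v,w,k.sum(),g.sum(),p
E
python3 - <<'E'
from car import *
s=state(); print(s['tool_pos'],s['eef_rot'],s['width'],s['force'],s['torque'])
for n in('top','side'):
    r=carafe(n); print(n,*[np.round(x,4) for x in r[:6]])
r=carafe('top');print(*[np.round(x,4) for x in r[:6]])
E
```

```text
[0.42247921 0.27211467 0.00803031] [2.65214236e-04 1.83722671e-02 9.99831170e-01 1.47033137e-04] 0.03603064078541531 [ 0.21106262 -0.18061465 -0.04546612] [-0.00591877 -0.020172   -0.03024522]
top [0.4807 0.2375 0.3594] [0.5642 0.2611 0.2024] [166.75  195.875] [171.2258 171.2742] 8 62
side [0.5685 0.2634 0.2605] [0.5619 0.2438 0.1276] [242.8529 137.2206] [243.6388 162.0088] 68 454
[0.4807 0.2375 0.3594] [0.5643 0.2605 0.2058] [166.75  195.875] [171.1636 171.1455] 8 55
```

```bash
python3 - <<'E'
from h import *
c=get_calibration('wrist')
for i in range(4):
    s=state(); p,d=grab_frame('wrist'); E=extr('wrist',c,s); W=cloud(d,c,E)
    P,b=hand(p,W,d); L=[]
    for x in np.arange(.385,.405,.0025):
        q=P[abs(P[:,0]-x)<.00125]
        if len(q)>9: L.append((x,q[:,1].min(),q[:,1].max()))
    L=np.array(L); print(s['tool_pos'].round(5),s['eef_rot'].round(4),len(L),len(P),np.polyfit(L[:,0]-.42,L[:,1:].mean(1),1) if len(L)>2 else '',(L[:,2]-L[:,1]).round(4) if len(L) else '')
cv2.imwrite('pics/w3.png',p[...,::-1])
E
```

```text
[0.42228 0.272   0.00774] [0.     0.0184 0.9998 0.    ] 9 13168 [-0.03352642  0.27312689] [0.0293 0.0295 0.0298 0.0301 0.0293 0.0298 0.0299 0.0301 0.0293]
[0.42227 0.27199 0.0077 ] [-0.      0.0184  0.9998  0.    ] 9 13155 [-0.03229761  0.27314018] [0.0292 0.0296 0.0298 0.0302 0.0294 0.0295 0.0298 0.03   0.0293]
[0.42224 0.27197 0.00764] [-0.      0.0184  0.9998 -0.    ] 9 13163 [-0.03212609  0.27311427] [0.0293 0.0296 0.0298 0.03   0.0294 0.0297 0.0298 0.03   0.0293]
[0.42221 0.27197 0.00762] [-1.000e-04  1.840e-02  9.998e-01 -0.000e+00] 9 13158 [-0.03362156  0.27307021] [0.0293 0.0296 0.0299 0.0303 0.0292 0.0296 0.0297 0.0301 0.0293]
```

View pics/w3.png

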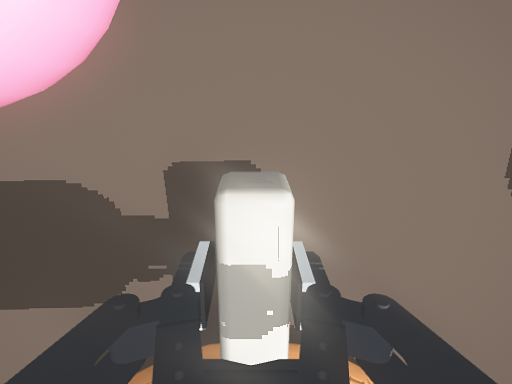

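The pads (inner edges about 209 and 294 px) leave a larger gap on the left of the sleeve (217–293), so the tool must go about 1 mm to +y. I'll shift it and close in slow steps.

Emit:
arm_command([
  [[-0.0015, 0.001, 0], [0, 0, 0], 0.036],
  [[0, 0, 0], [0, 0, 0], 0.036],
  [[0, 0, 0], [0, 0, 0], 0.034],
  [[0, 0, 0], [0, 0, 0], 0.033],
  [[0, 0, 0], [0, 0, 0], 0.032],
])

```text
t: 4.42
tool_pos: [0.4238, 0.2729, 0.0077]
eef_rot: [-0.0, 0.018, 1.0, -0.0]
force: [0.4, 0.7, 0.6]
width: 0.0318
finger_force: 0.0
```

Emit:
arm_command([
  [[0, 0, 0], [0, 0, 0], 0.0312],
  [[0, 0, 0], [0, 0, 0], 0.0306],
])

```text
t: 4.68
tool_pos: [0.4238, 0.2731, 0.0077]
eef_rot: [0.0, 0.018, 1.0, 0.0]
force: [0.1, -0.2, 0.9]
width: 0.0311
finger_force: 0.3
```

```bash
python3 - <<'E'
from h import *
s=state(); print(s['tool_pos'].round(5),s['eef_rot'].round(4),s['force'].round(2),s['torque'].round(3),s['width'],s['finger_force'])
E
```

```text
[0.42382 0.27308 0.00771] [0.000e+00 1.840e-02 9.998e-01 1.000e-04] [ 0.1  -0.2   0.86] [0.118 0.053 0.03 ] 0.031085427498447157 0.31281606294214725
```

Emit:
arm_command([
  [[0, 0, 0], [0, 0, 0], 0.0302],
  [[0, 0, 0], [0, 0, 0], 0.0298],
  [[0, 0, 0], [0, 0, 0], 0.029],
  [[0, 0, 0], [0, 0, 0], 0.027],
])

```text
t: 5.18
tool_pos: [0.4238, 0.2731, 0.0078]
eef_rot: [-0.0, 0.018, 1.0, 0.0]
force: [-0.9, 2.8, 1.2]
width: 0.0299
finger_force: 20.8
```

Emit:
arm_command([
  [[0, 0, 0], [0, 0, 0], 0.025],
  [[0, 0, 0], [0, 0, 0], 0.02],
], grip_force=60)

```text
t: 5.42
tool_pos: [0.4238, 0.2731, 0.0079]
eef_rot: [0.0, 0.018, 1.0, 0.0]
force: [-2.3, 2.0, 2.8]
width: 0.0292
finger_force: 62.7
```

Emit:
arm_command([
  [[0, 0, 0], [0, 0, 0], 0.015],
  [[0, 0, 0], [0, 0, 0], 0.0],
  [[0, 0, 0], [0, 0, 0], 0.0],
], grip_force=115)

```text
t: 5.8
tool_pos: [0.4238, 0.2731, 0.0079]
eef_rot: [0.0, 0.018, 1.0, 0.0]
force: [-3.5, 2.1, 5.4]
width: 0.029
finger_force: 112.8
```

```bash
cat > car.py <<'E'
from h import *
def carafe(n,xy,dz=0):
    p,d=grab_frame(n); c=get_calibration(n); E=extr(n,c); W=cloud(d,c,E)
    X,Y,Z=[W[...,i] for i in range(3)]; hsv=cv2.cvtColor(p,cv2.COLOR_RGB2HSV).astype(int); S=hsv[...,1]
    a=(np.hypot(X-xy[0],Y-xy[1])<.08)&(d>0)
    k=a&(Z>.235+dz)&(Z<.30+dz)&(hsv[...,0]<30)&(hsv[...,0]>8)
    g=a&(S<45)&(Z>.05+dz)&(Z<.145+dz)&(hsv[...,2]>80)
    from scipy.optimize import least_squares
    f=lambda A,r,z:least_squares(lambda q:np.linalg.norm(A-q,axis=1)-r,[*xy,z],loss='soft_l1',f_scale=.002).x
    G=f(W[g],.06,.09+dz); T=W[k].mean(0)
    m=cv2.moments(k.astype(np.uint8),True); px=(m['m10']/m['m00'],m['m01']/m['m00'])
    return G,T,np.array(px),k.sum(),g.sum()
def look(xy=(.5665,.265),dz=0):
    s=state(); print(round(s['t'],2),s['tool_pos'].round(4),s['eef_rot'].round(4),'F',s['force'].round(2),'M',s['torque'].round(3),s['width'].round(4),s['finger_force'])
    for n in('top','side'):
        G,T,px,a,b=carafe(n,xy,dz); print(n,'globe',G.round(4),'stop',T.round(4),'px',px.round(2),a,b,'lean',((T-G)[:2]/.167).round(4))
E
python3 - <<'E'
from car import *
look();look()
E
```

```text
Traceback (most recent call last):
  File "car.py", line 14, in look
    s=state(); print(round(s['t'],2),s['tool_pos'].round(4),s['eef_rot'].round(4),'F',s['force'].round(2),'M',s['torque'].round(3),s['width'].round(4),s['finger_force'])
                                                                                                                                   ^^^^^^^^^^^^^^^^
AttributeError: 'float' object has no attribute 'round'
```

```bash
sed -i "s/s\['width'\].round(4)/round(s['width'],4)/" car.py; python3 - <<'E'
from car import *
look();look();print(state()['force'],state()['torque'])
E
```

```text
5.8 [0.4238 0.2731 0.0079] [0.000e+00 1.840e-02 9.998e-01 1.000e-04] F [-3.53  2.05  5.44] M [0.488 0.375 0.219] 0.029 112.83379554748535
top globe [0.5686 0.2733 0.0889] stop [0.5665 0.2691 0.2599] px [164.22 168.62] 170 585 lean [-0.0126 -0.0251]
side globe [0.5702 0.2747 0.0918] stop [0.5674 0.264  0.2575] px [242.61 137.71] 80 368 lean [-0.0166 -0.0642]
5.9 [0.4238 0.2731 0.0079] [0.000e+00 1.840e-02 9.998e-01 1.000e-04] F [-2.85  3.09  5.39] M [0.37  0.34  0.266] 0.0283 112.83380270004272
top globe [0.5685 0.2736 0.089 ] stop [0.5665 0.2691 0.26  ] px [164.22 168.62] 170 592 lean [-0.0118 -0.0269]
side globe [0.5702 0.2746 0.0919] stop [0.5673 0.2641 0.258 ] px [242.58 137.6 ] 78 365 lean [-0.0171 -0.0626]
[-4.00171377  3.09407705  5.199163  ] [0.43115776 0.37283197 0.25083186]
```

The carafe is undisturbed (stopper readings unchanged). I'll unload the press-down in small steps while watching the force.

Emit:
arm_command([
  [[0, 0, -0.0003], [0, 0, 0], 0.0],
  [[0, 0, 0], [0, 0, 0], 0.0],
])

```text
t: 6.25
tool_pos: [0.4239, 0.2731, 0.008]
eef_rot: [0.0, 0.018, 1.0, 0.0]
force: [-2.4, 2.9, 3.7]
width: 0.0288
finger_force: 113.0
```

```bash
cat > st.py <<'E'
from station import state
s=state(); print(round(s['t'],2),s['tool_pos'].round(5),s['eef_rot'].round(5),'F',s['force'].round(2),'M',s['torque'].round(3))
E
python3 st.py
```

```text
6.25 [0.42388 0.27312 0.008  ] [8.0000e-05 1.8390e-02 9.9983e-01 1.4000e-04] F [-2.41  2.93  3.66] M [0.617 0.367 0.273]
```

Emit:
arm_command([
  [[0, 0, -0.0003], [0, -0.001, 0], 0.0],
  [[0, 0, 0], [0, 0, 0], 0.0],
])

```text
t: 6.5
tool_pos: [0.4239, 0.2728, 0.008]
eef_rot: [0.001, 0.018, 1.0, -0.0]
force: [0.6, 3.9, 0.3]
width: 0.0286
finger_force: 113.3
```

```bash
python3 st.py
```

```text
6.5 [0.42393 0.27282 0.00805] [ 6.1000e-04  1.8340e-02  9.9983e-01 -8.0000e-05] F [0.6  3.92 0.32] M [0.557 0.123 0.346]
```

Emit:
arm_command([
  [[0, 0.0003, 0], [0, 0, 0], 0.0],
  [[0, 0, 0], [0, 0, 0], 0.0],
])

```text
t: 6.75
tool_pos: [0.4239, 0.2729, 0.008]
eef_rot: [0.0, 0.019, 1.0, -0.0]
force: [0.6, 1.2, -0.8]
width: 0.0285
finger_force: 113.3
```

```bash
python3 st.py
```

```text
6.75 [0.42389 0.27291 0.00804] [ 5.0000e-04  1.8530e-02  9.9983e-01 -2.3000e-04] F [ 0.57  1.17 -0.82] M [ 0.314 -0.011  0.186]
```

Emit:
arm_command([
  [[0, 0, 0], [-0.002, 0, 0], 0.0],
  [[0, 0, 0], [0, 0, 0], 0.0],
])

```text
t: 7.0
tool_pos: [0.4239, 0.2729, 0.0081]
eef_rot: [0.001, 0.018, 1.0, 0.001]
force: [1.5, 0.4, -1.6]
width: 0.0289
finger_force: 113.3
```

```bash
python3 st.py
```

```text
7.0 [0.42387 0.27292 0.00812] [5.3000e-04 1.8330e-02 9.9983e-01 7.3000e-04] F [ 1.5   0.38 -1.58] M [-0.133 -0.109  0.093]
```

Emit:
arm_command([
  [[0, 0, 0], [0.0009, -0.002, 0], 0.0],
  [[0, 0, 0], [0, 0, 0], 0.0],
])

```text
t: 7.25
tool_pos: [0.4235, 0.273, 0.0081]
eef_rot: [0.001, 0.019, 1.0, 0.0]
force: [1.6, -0.3, -2.6]
width: 0.0285
finger_force: 113.3
```

```bash
cat >> st.py <<'E'
F,M=s['force'],s['torque']; print('Mg',(M[0]-.088*F[1]).round(3),(M[1]+.088*F[0]).round(3),'want',(-.135*F[2]).round(3))
E
python3 st.py
```

```text
7.25 [0.42354 0.27299 0.00806] [1.2100e-03 1.8550e-02 9.9983e-01 2.9000e-04] F [ 1.65 -0.29 -2.6 ] M [-0.039  0.025 -0.04 ]
Mg -0.013 0.17 want 0.351
```

Emit:
arm_command([
  [[0, 0, -0.0001], [0, -0.002, 0], 0.0],
  [[0, 0, 0], [0, 0, 0], 0.0],
])

```text
t: 7.5
tool_pos: [0.4233, 0.273, 0.0081]
eef_rot: [0.002, 0.019, 1.0, 0.0]
force: [1.0, -0.6, -3.7]
width: 0.0287
finger_force: 113.3
```

```bash
python3 st.py; python3 -c "
from car import *
look()"
```

```text
7.5 [0.42327 0.27297 0.00806] [1.9900e-03 1.8520e-02 9.9983e-01 2.4000e-04] F [ 1.04 -0.58 -3.74] M [-0.042  0.234 -0.022]
Mg 0.009 0.326 want 0.505
7.5 [0.4233 0.273  0.0081] [2.000e-03 1.850e-02 9.998e-01 2.000e-04] F [ 1.04 -0.58 -3.74] M [-0.042  0.234 -0.022] 0.0287 113.34036827087402
top globe [0.568  0.2732 0.089 ] stop [0.5661 0.2684 0.2603] px [164.43 168.75] 169 576 lean [-0.0117 -0.0288]
side globe [0.5691 0.2744 0.0917] stop [0.5666 0.2623 0.2583] px [242.54 137.83] 78 367 lean [-0.015  -0.0729]
```

Emit:
arm_command([
  [[0, 0, 0], [0, -0.002, 0], 0.0],
  [[0, 0, 0], [0, 0, 0], 0.0],
])

```text
t: 7.85
tool_pos: [0.4232, 0.273, 0.0081]
eef_rot: [0.003, 0.018, 1.0, 0.0]
force: [0.4, -0.8, -4.0]
width: 0.0287
finger_force: 113.4
```

```bash
python3 st.py
```

```text
7.85 [0.42324 0.27297 0.00805] [2.9700e-03 1.8430e-02 9.9983e-01 2.0000e-04] F [ 0.37 -0.8  -3.99] M [-0.073  0.585 -0.011]
Mg -0.002 0.618 want 0.539
```

Emit:
arm_command([
  [[0, 0, 0], [0, -0.0015, 0], 0.0],
  [[0, 0, 0], [0, 0, 0], 0.0],
])

```text
t: 8.1
tool_pos: [0.4233, 0.273, 0.0081]
eef_rot: [0.004, 0.018, 1.0, 0.0]
force: [-0.3, 0.0, -4.9]
width: 0.0286
finger_force: 113.5
```

```bash
python3 st.py; python3 -c "
from car import *
look()"
```

```text
8.1 [0.42332 0.27305 0.00806] [3.8000e-03 1.8420e-02 9.9982e-01 2.6000e-04] F [-0.32  0.05 -4.88] M [-0.004  0.61   0.02 ]
Mg -0.009 0.582 want 0.659
8.1 [0.4233 0.273  0.0081] [3.800e-03 1.840e-02 9.998e-01 3.000e-04] F [-0.32  0.05 -4.88] M [-0.004  0.61   0.02 ] 0.0286 113.47058415412903
top globe [0.5678 0.2732 0.089 ] stop [0.5659 0.2686 0.2601] px [164.36 168.8 ] 168 578 lean [-0.011  -0.0274]
side globe [0.5697 0.2746 0.0925] stop [0.5665 0.2629 0.2583] px [242.48 137.76] 79 370 lean [-0.0191 -0.0699]
```

Emit:
arm_command([
  [[0, 0, -0.0004], [0, -0.0005, 0], 0.0],
  [[0, 0, -0.0006], [0, 0, 0], 0.0],
  [[0, 0, -0.001], [0, 0, 0], 0.0],
  [[0, 0, -0.001], [0, 0, 0], 0.0],
])

```text
t: 8.7
tool_pos: [0.4238, 0.2733, 0.0115]
eef_rot: [0.005, 0.018, 1.0, 0.0]
force: [0.5, 0.7, -5.1]
width: 0.0287
finger_force: 113.5
```

```bash
python3 st.py; python3 -c "
from car import *
look();look()"
```

```text
8.7 [0.42383 0.27327 0.01148] [4.5400e-03 1.8400e-02 9.9982e-01 4.8000e-04] F [ 0.46  0.7  -5.12] M [-0.023  0.611 -0.012]
Mg -0.084 0.652 want 0.691
8.7 [0.4238 0.2733 0.0115] [4.500e-03 1.840e-02 9.998e-01 5.000e-04] F [ 0.46  0.7  -5.12] M [-0.023  0.611 -0.012] 0.0287 113.47420692443848
top globe [0.5682 0.2734 0.0922] stop [0.5659 0.2686 0.2637] px [164.06 168.67] 172 546 lean [-0.0135 -0.0283]
side globe [0.5701 0.2747 0.0952] stop [0.5666 0.2629 0.2616] px [242.47 137.18] 79 347 lean [-0.0212 -0.0704]
8.8 [0.424  0.2733 0.0116] [4.700e-03 1.840e-02 9.998e-01 6.000e-04] F [-0.04  0.31 -5.  ] M [0.048 0.65  0.008] 0.0287 113.46956849098206
top globe [0.5682 0.2734 0.0923] stop [0.566  0.2686 0.264 ] px [164.04 168.65] 170 553 lean [-0.0133 -0.0285]
side globe [0.57   0.2744 0.0956] stop [0.5663 0.2624 0.2612] px [242.46 137.32] 81 348 lean [-0.0217 -0.0723]
```

```bash
cat > pl.py <<'E'
from car import *
def slope(n,p,d,c0,z0):
    c=get_calibration(n); W=cloud(d,c,extr(n,c)); X,Y,Z=[W[...,i] for i in range(3)]; hsv=cv2.cvtColor(p,cv2.COLOR_RGB2HSV).astype(int)
    m=(np.hypot(X-c0[0],Y-c0[1])<.09)&(abs(Z-z0)<.008)&(hsv[...,0]<25)&(hsv[...,1]>80)&(d>0)
    A=np.c_[X[m]-c0[0],Y[m]-c0[1],np.ones(m.sum())]; z=Z[m]
    for _ in range(3):
        q=np.linalg.lstsq(A,z,rcond=None)[0]; r=z-A@q; k=abs(r)<2.5*r.std(); A,z=A[k],z[k]
    return np.r_[q,r.std(),len(z)].round(5)
def slopes(c0,z0,N=3):
    for n in('top','side'):
        print(n,np.mean([slope(n,*grab_frame(n),c0,z0) for _ in range(N)],0))
E
python3 - <<'E'
from pl import *
for n in('top','side'):
    z=np.load(n+'0.npz'); print(n,slope(n,z['p'],z['d'],(.5695,.268),.030))
slopes((.5695,.268),.0335)
E
python3 st.py
```

```text
top [2.520e-03 2.070e-03 2.914e-02 2.340e-03 8.870e+02]
side [-2.330e-03 -4.720e-03  3.131e-02  2.940e-03  4.160e+02]
top [1.16666667e-04 4.66666667e-05 3.25966667e-02 2.45666667e-03
 9.02000000e+02]
side [2.65000000e-03 3.90000000e-04 3.51200000e-02 2.88666667e-03
 4.09666667e+02]
9.2 [0.42375 0.27324 0.01133] [4.4500e-03 1.8330e-02 9.9982e-01 4.2000e-04] F [-0.63  0.17 -5.18] M [ 0.038  0.635 -0.021]
Mg 0.023 0.58 want 0.7
```

```bash
python3 - <<'E'
from h import *
for n in("top","side"):
    z=np.load(f"{n}0.npz"); p,d=z['p'],z['d']; c=get_calibration(n); E=extr(n,c); W=cloud(d,c,E); hsv=cv2.cvtColor(p,cv2.COLOR_RGB2HSV).astype(int)
    m=(np.hypot(W[...,0]-.62,W[...,1]+.197)<.2)&(abs(W[...,2])<.025)&(hsv[...,1]>60)&(hsv[...,2]>100)&(hsv[...,0]<25)
    m=cv2.morphologyEx(m.astype(np.uint8),cv2.MORPH_OPEN,np.ones((3,3)))
    v,u=np.nonzero(m); k,D=K(c); x=cv2.undistortPoints(np.c_[u,v].astype(float)[:,None],k,D)[:,0]
    Ei=np.linalg.inv(E); r=np.c_[x[:,0],-x[:,1],-np.ones(len(x))]@Ei[:3,:3].T; o=Ei[:3,3]; t=(.006-o[2])/r[:,2]; P=o+r*t[:,None]
    # area-weighted centroid: dense mean weights by ground pixel size
    w=t**2*np.linalg.norm(r,axis=1)**3/abs(r[:,2])
    print(n,(P*w[:,None]).sum(0)/w.sum(),cv2.minAreaRect(P[:,:2].astype(np.float32)))
s=state(); q=s['eef_rot']; Rm=R.from_quat([q[1],q[2],q[3],q[0]]).as_matrix(); print(Rm.round(4))
mj=lambda t:(lambda t:10*t**3-15*t**4+6*t**5)(np.clip(t,0,1))
N=20; print('lift',np.diff(mj(np.arange(N+1)/N)*40).round(1).tolist())
E
```

```text
top [ 0.61956869 -0.19877271  0.006     ] ((0.6194528937339783, -0.1973387748003006), (0.24551524221897125, 0.24586781859397888), 14.730010032653809)
side [ 0.62357611 -0.19818188  0.006     ] ((0.6229259371757507, -0.19680583477020264), (0.24919892847537994, 0.2498764544725418), 14.623488426208496)
[[-9.993e-01  3.670e-02  8.900e-03]
 [ 3.670e-02  9.993e-01  7.000e-04]
 [-8.900e-03  1.000e-03 -1.000e+00]]
lift [0.0, 0.3, 0.7, 1.3, 1.8, 2.4, 2.9, 3.3, 3.6, 3.7, 3.7, 3.6, 3.3, 2.9, 2.4, 1.8, 1.3, 0.7, 0.3, 0.0]
```

Emit:
arm_command([
  [[0, 0, -0.0003], [0, 0, 0], 0],
  [[0, 0, -0.0007], [0, 0, 0], 0],
  [[0, 0, -0.0013], [0, 0, 0], 0],
  [[0, 0, -0.0018], [0, 0, 0], 0],
  [[0, 0, -0.0024], [0, 0, 0], 0],
])

```text
t: 9.82
tool_pos: [0.4237, 0.2732, 0.018]
eef_rot: [0.004, 0.018, 1.0, 0.0]
force: [0.3, -0.4, -4.3]
width: 0.0289
finger_force: 113.5
```

Emit:
arm_command([
  [[0, 0, -0.0029], [0, 0, 0], 0],
  [[0, 0, -0.0033], [0, 0, 0], 0],
  [[0, 0, -0.0036], [0, 0, 0], 0],
  [[0, 0, -0.0037], [0, 0, 0], 0],
  [[0, 0, -0.0037], [0, 0, 0], 0],
])

```text
t: 10.45
tool_pos: [0.4236, 0.2732, 0.0354]
eef_rot: [0.005, 0.018, 1.0, 0.0]
force: [-0.0, -0.1, -5.4]
width: 0.0286
finger_force: 113.5
```

```bash
python3 st.py; python3 -c "
from car import *
look(dz=.023)"
```

```text
10.45 [0.4236  0.27322 0.03536] [4.5400e-03 1.8400e-02 9.9982e-01 4.7000e-04] F [-0.04 -0.08 -5.4 ] M [0.01  0.609 0.011]
Mg 0.017 0.606 want 0.73
10.45 [0.4236 0.2732 0.0354] [4.500e-03 1.840e-02 9.998e-01 5.000e-04] F [-0.04 -0.08 -5.4 ] M [0.01  0.609 0.011] 0.0286 113.48319411277771
top globe [0.5678 0.273  0.1158] stop [0.5655 0.2683 0.2878] px [162.12 167.9 ] 184 558 lean [-0.0136 -0.0286]
side globe [0.5694 0.2745 0.1198] stop [0.5657 0.2626 0.2855] px [242.14 133.06] 88 344 lean [-0.022  -0.0712]
```

Emit:
arm_command([
  [[0, 0, -0.0036], [0, 0, 0], 0],
  [[0, 0, -0.0033], [0, 0, 0], 0],
  [[0, 0, -0.0029], [0, 0, 0], 0],
  [[0, 0, -0.0024], [0, 0, 0], 0],
  [[0, 0, -0.0018], [0, 0, 0], 0],
])

```text
t: 11.18
tool_pos: [0.4235, 0.2732, 0.0493]
eef_rot: [0.005, 0.018, 1.0, 0.0]
force: [1.5, -0.2, -4.8]
width: 0.0287
finger_force: 113.5
```

Emit:
arm_command([
  [[0, 0, -0.0013], [0, 0, 0], 0],
  [[0, 0, -0.0007], [0, 0, 0], 0],
  [[0, 0, -0.0003], [0, 0, 0], 0],
  [[0, 0, 0], [0, 0, 0], 0],
])

```text
t: 11.68
tool_pos: [0.4234, 0.2732, 0.0513]
eef_rot: [0.004, 0.018, 1.0, 0.0]
force: [0.8, 0.6, -4.4]
width: 0.029
finger_force: 113.5
```

```bash
python3 st.py; python3 - <<'E'
from pl import *
look(dz=.043); slopes((.5695,.268),.0735); look(dz=.043)
mj=lambda t:(lambda t:10*t**3-15*t**4+6*t**5)(np.clip(t,0,1))
N=120; t=np.arange(N+1)/N
w=np.c_[.0525*mj(t/.7),-.466*mj(t)]
q=state()['eef_rot']; Rm=R.from_quat([q[1],q[2],q[3],q[0]]).as_matrix(); Rm=np.array([[-.9993,.0367],[.0367,.9993]])
D=np.diff(w,axis=0)@Rm*1000
cum=np.round(np.cumsum(D,0),1); D=np.diff(np.r_[[[0,0]],cum],axis=0).round(1)
for i in range(0,N,5): print(i//5,[[float(a/1e3),float(b/1e3)] for a,b in D[i:i+5].round(1)])
E
```

```text
11.68 [0.4234  0.27321 0.05133] [4.4600e-03 1.8390e-02 9.9982e-01 4.4000e-04] F [ 0.79  0.65 -4.37] M [ 0.038  0.622 -0.041]
Mg -0.019 0.691 want 0.59
11.68 [0.4234 0.2732 0.0513] [4.500e-03 1.840e-02 9.998e-01 4.000e-04] F [ 0.79  0.65 -4.37] M [ 0.038  0.622 -0.041] 0.029 113.50640773773193
top globe [0.5676 0.2732 0.1323] stop [0.5649 0.2676 0.3035] px [160.96 167.5 ] 195 622 lean [-0.0159 -0.0331]
side globe [0.5691 0.274  0.1357] stop [0.5642 0.2628 0.3006] px [241.68 130.4 ] 84 382 lean [-0.0294 -0.0668]
top [1.96000000e-03 8.10000000e-04 7.24133333e-02 2.30333333e-03
 9.46000000e+02]
side [-1.83666667e-03 -4.10666667e-03  7.50066667e-02  2.77333333e-03
  4.28333333e+02]
12.07 [0.4235 0.2732 0.0514] [4.500e-03 1.840e-02 9.998e-01 5.000e-04] F [ 0.25 -0.83 -4.71] M [ 0.022  0.621 -0.02 ] 0.0283 113.5057783126831
top globe [0.5677 0.2732 0.1323] stop [0.5649 0.2676 0.3036] px [160.96 167.5 ] 195 619 lean [-0.0167 -0.0332]
side globe [0.5689 0.2746 0.1356] stop [0.5642 0.2627 0.3007] px [241.68 130.4 ] 84 375 lean [-0.0282 -0.071 ]
0 [[-0.0, -0.0], [0.0, 0.0], [0.0, -0.0001], [-0.
[... 1806 characters left out ...]
2, -0.0050999999999999995]]
17 [[-0.0001, -0.0048], [-0.0002, -0.0048], [-0.0002, -0.0045], [-0.0001, -0.0044], [-0.0002, -0.0040999999999999995]]
18 [[-0.0001, -0.004], [-0.0002, -0.0039], [-0.0001, -0.0036], [-0.0001, -0.0034], [-0.0002, -0.0033]]
19 [[-0.0001, -0.0031], [-0.0001, -0.0029], [-0.0001, -0.0027], [-0.0001, -0.0025], [-0.0001, -0.0023]]
20 [[0.0, -0.0022], [-0.0001, -0.002], [-0.0001, -0.0018], [0.0, -0.0016], [-0.0001, -0.0015]]
21 [[0.0, -0.0013], [-0.0001, -0.0011], [0.0, -0.0011], [-0.0001, -0.0008], [0.0, -0.0008]]
22 [[0.0, -0.0006], [0.0, -0.0005], [0.0, -0.0004], [0.0, -0.0003], [-0.0001, -0.0002]]
23 [[0.0, -0.0002], [0.0, -0.0001], [0.0, 0.0], [0.0, 0.0], [0.0, 0.0]]
```

The carafe stands still with the board airborne and level. I'll carry it in one smooth 15 s motion, with no camera calls in the middle because each one would stall the arm.

Emit:
arm_command([
  [[0, -0.0001, 0], [0, 0, 0], 0],
  [[-0.0001, -0.0001, 0], [0, 0, 0], 0],
  [[0, -0.0001, 0], [0, 0, 0], 0],
  [[-0.0001, -0.0002, 0], [0, 0, 0], 0],
  [[-0.0001, -0.0003, 0], [0, 0, 0], 0],
])

```text
t: 12.8
tool_pos: [0.4237, 0.2724, 0.0514]
eef_rot: [0.004, 0.018, 1.0, 0.0]
force: [0.3, 0.5, -5.0]
width: 0.0284
finger_force: 113.5
```

Emit:
arm_command([
  [[-0.0001, -0.0004, 0], [0, 0, 0], 0],
  [[-0.0002, -0.0005, 0], [0, 0, 0], 0],
  [[-0.0002, -0.0006, 0], [0, 0, 0], 0],
  [[-0.0003, -0.0008, 0], [0, 0, 0], 0],
  [[-0.0003, -0.0009, 0], [0, 0, 0], 0],
])

```text
t: 13.42
tool_pos: [0.4247, 0.2691, 0.0514]
eef_rot: [0.005, 0.018, 1.0, 0.0]
force: [0.4, 0.6, -5.0]
width: 0.0287
finger_force: 113.5
```

Emit:
arm_command([
  [[-0.0003, -0.001, 0], [0, 0, 0], 0],
  [[-0.0004, -0.0012, 0], [0, 0, 0], 0],
  [[-0.0004, -0.0013, 0], [0, 0, 0], 0],
  [[-0.0005, -0.0015, 0], [0, 0, 0], 0],
  [[-0.0005, -0.0016, 0], [0, 0, 0], 0],
])

```text
t: 14.05
tool_pos: [0.4266, 0.2624, 0.0514]
eef_rot: [0.005, 0.018, 1.0, 0.0]
force: [0.1, 0.5, -4.1]
width: 0.0287
finger_force: 113.5
```

Emit:
arm_command([
  [[-0.0006, -0.0018, 0], [0, 0, 0], 0],
  [[-0.0006, -0.002, 0], [0, 0, 0], 0],
  [[-0.0007, -0.0021, 0], [0, 0, 0], 0],
  [[-0.0007, -0.0023, 0], [0, 0, 0], 0],
  [[-0.0008, -0.0025, 0], [0, 0, 0], 0],
])

```text
t: 14.68
tool_pos: [0.4296, 0.2515, 0.0514]
eef_rot: [0.005, 0.018, 1.0, 0.0]
force: [-0.4, -0.1, -5.4]
width: 0.029
finger_force: 113.5
```

Emit:
arm_command([
  [[-0.0008, -0.0027, 0], [0, 0, 0], 0],
  [[-0.0009, -0.0029, 0], [0, 0, 0], 0],
  [[-0.0009, -0.0031, 0], [0, 0, 0], 0],
  [[-0.001, -0.0033, 0], [0, 0, 0], 0],
  [[-0.001, -0.0034, 0], [0, 0, 0], 0],
])

```text
t: 15.3
tool_pos: [0.4337, 0.2359, 0.0514]
eef_rot: [0.005, 0.018, 1.0, 0.0]
force: [-0.0, -0.6, -4.3]
width: 0.029
finger_force: 113.5
```

Emit:
arm_command([
  [[-0.001, -0.0036, 0], [0, 0, 0], 0],
  [[-0.0011, -0.0038, 0], [0, 0, 0], 0],
  [[-0.0011, -0.004, 0], [0, 0, 0], 0],
  [[-0.0012, -0.0042, 0], [0, 0, 0], 0],
  [[-0.0012, -0.0043, 0], [0, 0, 0], 0],
])

```text
t: 15.92
tool_pos: [0.4385, 0.2157, 0.0515]
eef_rot: [0.005, 0.018, 1.0, 0.0]
force: [-0.1, -0.4, -4.8]
width: 0.0292
finger_force: 113.5
```

Emit:
arm_command([
  [[-0.0012, -0.0045, 0], [0, 0, 0], 0],
  [[-0.0013, -0.0047, 0], [0, 0, 0], 0],
  [[-0.0013, -0.0048, 0], [0, 0, 0], 0],
  [[-0.0013, -0.005, 0], [0, 0, 0], 0],
  [[-0.0013, -0.0052, 0], [0, 0, 0], 0],
])

```text
t: 16.55
tool_pos: [0.444, 0.1913, 0.0515]
eef_rot: [0.004, 0.018, 1.0, 0.0]
force: [0.8, -0.4, -4.8]
width: 0.0285
finger_force: 113.5
```

```bash
python3 st.py
```

```text
16.55 [0.44401 0.19126 0.0515 ] [4.4800e-03 1.8410e-02 9.9982e-01 4.6000e-04] F [ 0.8  -0.43 -4.82] M [-0.029  0.657 -0.02 ]
Mg 0.009 0.728 want 0.65
```

Emit:
arm_command([
  [[-0.0014, -0.0053, 0], [0, 0, 0], 0],
  [[-0.0013, -0.0055, 0], [0, 0, 0], 0],
  [[-0.0014, -0.0057, 0], [0, 0, 0], 0],
  [[-0.0014, -0.0058, 0], [0, 0, 0], 0],
  [[-0.0014, -0.0059, 0], [0, 0, 0], 0],
])

```text
t: 17.18
tool_pos: [0.4499, 0.1628, 0.0515]
eef_rot: [0.005, 0.018, 1.0, 0.0]
force: [0.2, 0.8, -4.3]
width: 0.0289
finger_force: 113.5
```

Emit:
arm_command([
  [[-0.0014, -0.0061, 0], [0, 0, 0], 0],
  [[-0.0014, -0.0062, 0], [0, 0, 0], 0],
  [[-0.0014, -0.0063, 0], [0, 0, 0], 0],
  [[-0.0014, -0.0064, 0], [0, 0, 0], 0],
  [[-0.0014, -0.0065, 0], [0, 0, 0], 0],
])

```text
t: 17.8
tool_pos: [0.4557, 0.131, 0.0516]
eef_rot: [0.005, 0.018, 1.0, 0.0]
force: [-0.3, -0.4, -4.4]
width: 0.0285
finger_force: 113.5
```

Emit:
arm_command([
  [[-0.0014, -0.0066, 0], [0, 0, 0], 0],
  [[-0.0014, -0.0067, 0], [0, 0, 0], 0],
  [[-0.0013, -0.0068, 0], [0, 0, 0], 0],
  [[-0.0013, -0.0069, 0], [0, 0, 0], 0],
  [[-0.0013, -0.007, 0], [0, 0, 0], 0],
])

```text
t: 18.42
tool_pos: [0.4612, 0.0967, 0.0516]
eef_rot: [0.005, 0.018, 1.0, 0.0]
force: [0.7, 0.1, -4.4]
width: 0.0289
finger_force: 113.5
```

Emit:
arm_command([
  [[-0.0013, -0.007, 0], [0, 0, 0], 0],
  [[-0.0013, -0.0071, 0], [0, 0, 0], 0],
  [[-0.0012, -0.0071, 0], [0, 0, 0], 0],
  [[-0.0012, -0.0072, 0], [0, 0, 0], 0],
  [[-0.0012, -0.0072, 0], [0, 0, 0], 0],
])

```text
t: 19.05
tool_pos: [0.466, 0.0609, 0.0516]
eef_rot: [0.005, 0.018, 1.0, 0.0]
force: [-0.5, -0.1, -5.0]
width: 0.0287
finger_force: 113.5
```

Emit:
arm_command([
  [[-0.0012, -0.0072, 0], [0, 0, 0], 0],
  [[-0.0011, -0.0073, 0], [0, 0, 0], 0],
  [[-0.0011, -0.0073, 0], [0, 0, 0], 0],
  [[-0.001, -0.0073, 0], [0, 0, 0], 0],
  [[-0.001, -0.0072, 0], [0, 0, 0], 0],
])

```text
t: 19.68
tool_pos: [0.4701, 0.0244, 0.0516]
eef_rot: [0.004, 0.018, 1.0, 0.0]
force: [0.7, 0.2, -4.9]
width: 0.0289
finger_force: 113.5
```

Emit:
arm_command([
  [[-0.001, -0.0072, 0], [0, 0, 0], 0],
  [[-0.0009, -0.0072, 0], [0, 0, 0], 0],
  [[-0.0009, -0.0071, 0], [0, 0, 0], 0],
  [[-0.0008, -0.0071, 0], [0, 0, 0], 0],
  [[-0.0008, -0.007, 0], [0, 0, 0], 0],
])

```text
t: 20.3
tool_pos: [0.4732, -0.0113, 0.0516]
eef_rot: [0.005, 0.018, 1.0, 0.0]
force: [-0.4, -0.9, -4.5]
width: 0.0288
finger_force: 113.5
```

Emit:
arm_command([
  [[-0.0007, -0.007, 0], [0, 0, 0], 0],
  [[-0.0007, -0.0069, 0], [0, 0, 0], 0],
  [[-0.0006, -0.0068, 0], [0, 0, 0], 0],
  [[-0.0006, -0.0068, 0], [0, 0, 0], 0],
  [[-0.0005, -0.0067, 0], [0, 0, 0], 0],
])

```text
t: 20.92
tool_pos: [0.475, -0.0455, 0.0516]
eef_rot: [0.004, 0.018, 1.0, 0.0]
force: [0.1, 0.5, -4.3]
width: 0.0287
finger_force: 113.5
```

```bash
python3 st.py
```

```text
20.93 [ 0.47497 -0.04554  0.05159] [4.5000e-03 1.8390e-02 9.9982e-01 4.5000e-04] F [ 0.15  0.52 -4.3 ] M [0.01  0.608 0.015]
Mg -0.035 0.621 want 0.581
```

Emit:
arm_command([
  [[-0.0005, -0.0066, 0], [0, 0, 0], 0],
  [[-0.0005, -0.0066, 0], [0, 0, 0], 0],
  [[-0.0004, -0.0065, 0], [0, 0, 0], 0],
  [[-0.0004, -0.0064, 0], [0, 0, 0], 0],
  [[-0.0004, -0.0063, 0], [0, 0, 0], 0],
])

```text
t: 21.55
tool_pos: [0.476, -0.078, 0.0516]
eef_rot: [0.005, 0.018, 1.0, 0.0]
force: [-1.4, -0.0, -5.9]
width: 0.0285
finger_force: 113.5
```

Emit:
arm_command([
  [[-0.0003, -0.0061, 0], [0, 0, 0], 0],
  [[-0.0003, -0.006, 0], [0, 0, 0], 0],
  [[-0.0003, -0.0058, 0], [0, 0, 0], 0],
  [[-0.0003, -0.0057, 0], [0, 0, 0], 0],
  [[-0.0002, -0.0055, 0], [0, 0, 0], 0],
])

```text
t: 22.18
tool_pos: [0.4763, -0.1071, 0.0516]
eef_rot: [0.005, 0.018, 1.0, 0.0]
force: [-1.1, -0.5, -4.6]
width: 0.0291
finger_force: 113.5
```

Emit:
arm_command([
  [[-0.0002, -0.0054, 0], [0, 0, 0], 0],
  [[-0.0002, -0.0052, 0], [0, 0, 0], 0],
  [[-0.0002, -0.005, 0], [0, 0, 0], 0],
  [[-0.0002, -0.0049, 0], [0, 0, 0], 0],
  [[-0.0002, -0.0047, 0], [0, 0, 0], 0],
])

```text
t: 22.8
tool_pos: [0.4764, -0.1322, 0.0515]
eef_rot: [0.005, 0.018, 1.0, 0.0]
force: [0.3, 0.2, -5.2]
width: 0.029
finger_force: 113.5
```

Emit:
arm_command([
  [[-0.0002, -0.0045, 0], [0, 0, 0], 0],
  [[-0.0002, -0.0044, 0], [0, 0, 0], 0],
  [[-0.0001, -0.0042, 0], [0, 0, 0], 0],
  [[-0.0001, -0.004, 0], [0, 0, 0], 0],
  [[-0.0001, -0.0038, 0], [0, 0, 0], 0],
])

```text
t: 23.42
tool_pos: [0.4763, -0.1531, 0.0516]
eef_rot: [0.005, 0.018, 1.0, 0.0]
force: [0.8, 0.6, -4.6]
width: 0.0288
finger_force: 113.5
```

Emit:
arm_command([
  [[-0.0001, -0.0036, 0], [0, 0, 0], 0],
  [[-0.0001, -0.0034, 0], [0, 0, 0], 0],
  [[-0.0001, -0.0033, 0], [0, 0, 0], 0],
  [[-0.0001, -0.0031, 0], [0, 0, 0], 0],
  [[-0.0001, -0.0029, 0], [0, 0, 0], 0],
])

```text
t: 24.05
tool_pos: [0.4762, -0.1693, 0.0515]
eef_rot: [0.005, 0.018, 1.0, 0.0]
force: [0.6, -0.3, -4.3]
width: 0.0287
finger_force: 113.5
```

Emit:
arm_command([
  [[-0.0001, -0.0027, 0], [0, 0, 0], 0],
  [[-0.0001, -0.0025, 0], [0, 0, 0], 0],
  [[-0.0001, -0.0023, 0], [0, 0, 0], 0],
  [[-0.0001, -0.0021, 0], [0, 0, 0], 0],
  [[-0.0001, -0.0019, 0], [0, 0, 0], 0],
])

```text
t: 24.68
tool_pos: [0.4763, -0.1808, 0.0515]
eef_rot: [0.005, 0.018, 1.0, 0.0]
force: [-0.5, 0.4, -4.6]
width: 0.0288
finger_force: 113.5
```

Emit:
arm_command([
  [[0, -0.0017, 0], [0, 0, 0], 0],
  [[-0.0001, -0.0015, 0], [0, 0, 0], 0],
  [[0, -0.0013, 0], [0, 0, 0], 0],
  [[-0.0001, -0.0011, 0], [0, 0, 0], 0],
  [[0, -0.0009, 0], [0, 0, 0], 0],
])

```text
t: 25.3
tool_pos: [0.4763, -0.1872, 0.0515]
eef_rot: [0.005, 0.018, 1.0, 0.0]
force: [0.5, 0.3, -5.2]
width: 0.0284
finger_force: 113.5
```

Emit:
arm_command([
  [[0, -0.0008, 0], [0, 0, 0], 0],
  [[0, -0.0006, 0], [0, 0, 0], 0],
  [[0, -0.0004, 0], [0, 0, 0], 0],
  [[0, -0.0003, 0], [0, 0, 0], 0],
  [[0, -0.0001, 0], [0, 0, 0], 0],
])

```text
t: 25.92
tool_pos: [0.4762, -0.1893, 0.0515]
eef_rot: [0.005, 0.018, 1.0, 0.0]
force: [0.7, 0.7, -4.9]
width: 0.0288
finger_force: 113.5
```

```bash
python3 st.py; python3 - <<'E'
from pl import *
xy=(.618,-.198)
look(xy,.043); slopes((.6215,-.198),.0735,2); look(xy,.043)
p,d=grab_frame('side'); q,_=grab_frame('top'); np.savez('hov.npz',p=p,q=q,d=d)
a=cv2.resize(p[130:300,190:350],None,fx=2.5,fy=2.5); b=cv2.resize(q[80:250,220:380],None,fx=2.5,fy=2.5); cv2.imwrite('pics/hov.png',np.hstack([a,b])[...,::-1])
E
```

```text
25.93 [ 0.47618 -0.18934  0.05151] [4.5300e-03 1.8410e-02 9.9982e-01 4.7000e-04] F [ 0.73  0.65 -4.86] M [-0.016  0.658  0.009]
Mg -0.074 0.723 want 0.656
25.93 [ 0.4762 -0.1893  0.0515] [4.500e-03 1.840e-02 9.998e-01 5.000e-04] F [ 0.73  0.65 -4.86] M [-0.016  0.658  0.009] 0.0288 113.50868582725525
top globe [ 0.6199 -0.1902  0.1329] stop [ 0.6162 -0.1882  0.3037] px [318.55 147.02] 194 611 lean [-0.022   0.0118]
side globe [ 0.6223 -0.1889  0.1348] stop [ 0.6155 -0.1991  0.303 ] px [292.39 201.7 ] 119 508 lean [-0.0404 -0.0609]
top [ 1.860e-03 -9.350e-04  7.246e-02  2.360e-03  8.380e+02]
side [-2.6500e-04  1.9200e-03  7.4335e-02  2.5100e-03  6.8500e+02]
26.23 [ 0.4762 -0.1893  0.0515] [4.500e-03 1.840e-02 9.998e-01 5.000e-04] F [ 0.58  0.14 -4.54] M [ 0.009  0.66  -0.03 ] 0.0287 113.50827097892761
top globe [ 0.62   -0.1902  0.1329] stop [ 0.6162 -0.1882  0.3036] px [318.52 147.04] 195 610 lean [-0.0232  0.012 ]
side globe [ 0.6222 -0.1889  0.135 ] stop [ 0.6154 -0.1993  0.3032] px [292.38 201.72] 118 508 lean [-0.0409 -0.0621]
```

View pics/hov.png

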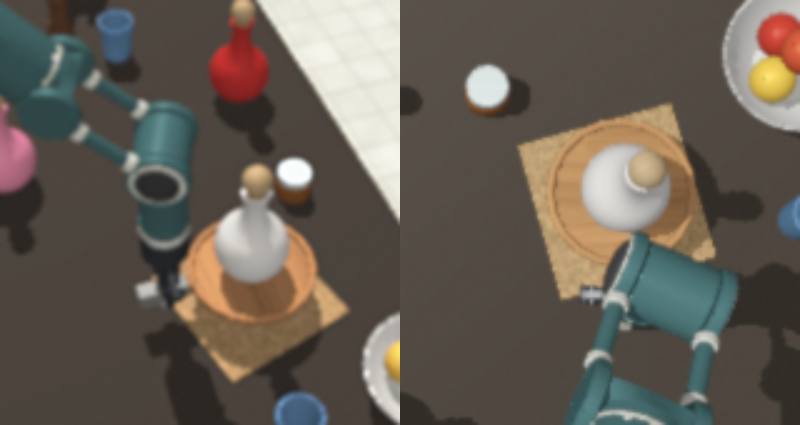

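Over the mat, the carafe is upright with its stopper straight above the globe in both views (side (255,180), top (645,170) in the crop), and the board is a few mm short in y. I'll check the centring, then trim it slowly.

```bash
python3 - <<'E'
from car import *
for n in('top','side'):
  for fr in(0,1):
    if fr: p,d=grab_frame(n); c0=np.array([.621,-.194]); z0=.043
    else: z=np.load(n+'0.npz'); p,d=z['p'],z['d']; c0=np.array([.5695,.268]); z0=0
    c=get_calibration(n); W=cloud(d,c,extr(n,c)); X,Y,Z=[W[...,i] for i in range(3)]; hsv=cv2.cvtColor(p,cv2.COLOR_RGB2HSV).astype(int)
    m=(np.hypot(X-c0[0],Y-c0[1])<.125)&(hsv[...,0]<22)&(hsv[...,1]>90)&(hsv[...,2]>70)&(Z>.02+z0)&(Z<.055+z0)
    for _ in range(4):
        th=np.arctan2(Y[m]-c0[1],X[m]-c0[0]); r=np.hypot(X[m]-c0[0],Y[m]-c0[1]); E=[]
        for t in np.arange(-np.pi,np.pi,.1):
            k=(th>=t)&(th<t+.1)
            if k.sum()>3 and (r*k).max()>.095 and abs(abs(t+.05)-np.pi)>.3: i=np.argmax(r*k); E.append((X[m][i],Y[m][i]))
        E=np.array(E); c0,R0=circ(E[:,0],E[:,1])
    print(n,fr,c0,R0,len(E))
E
```

```text
top 0 [0.5697261  0.26830607] 0.10401885479460225 57
top 1 [ 0.62230578 -0.19335339] 0.10499135321518607 54
side 0 [0.57154313 0.26681039] 0.10376380616273334 43
side 1 [ 0.62318296 -0.19542931] 0.10494766615630553 43
```

Emit:
arm_command([
  [[0, -0.0001, 0], [0, 0, 0], 0],
  [[0.0001, -0.0002, 0], [0, 0, 0], 0],
  [[0.0001, -0.0004, 0], [0, 0, 0], 0],
  [[0.0002, -0.0005, 0], [0, 0, 0], 0],
  [[0.0002, -0.0005, 0], [0, 0, 0], 0],
])

```text
t: 27.15
tool_pos: [0.4755, -0.1911, 0.0515]
eef_rot: [0.005, 0.018, 1.0, 0.0]
force: [0.1, -0.2, -3.9]
width: 0.0291
finger_force: 113.5
```

Emit:
arm_command([
  [[0.0002, -0.0005, 0], [0, 0, 0], 0],
  [[0.0002, -0.0005, 0], [0, 0, 0], 0],
  [[0.0001, -0.0004, 0], [0, 0, 0], 0],
  [[0.0001, -0.0002, 0], [0, 0, 0], 0],
  [[0.0001, -0.0001, 0], [0, 0, 0], 0],
])

```text
t: 27.78
tool_pos: [0.4747, -0.1927, 0.0515]
eef_rot: [0.005, 0.018, 1.0, 0.0]
force: [0.1, -0.1, -5.1]
width: 0.0289
finger_force: 113.5
```

Emit:
arm_command([
  [[0, 0, 0], [0, 0, 0], 0],
  [[0, 0, 0], [0, 0, 0], 0],
  [[0, 0, 0], [0, 0, 0], 0],
  [[0, 0, 0], [0, 0, 0], 0],
  [[0, 0, 0], [0, 0, 0], 0],
])

```text
t: 28.4
tool_pos: [0.4747, -0.1927, 0.0515]
eef_rot: [0.005, 0.018, 1.0, 0.0]
force: [-0.4, -0.0, -4.9]
width: 0.0286
finger_force: 113.5
```

Emit:
arm_command([
  [[0, 0, 0], [0, 0, 0], 0],
  [[0, 0, 0], [0, 0, 0], 0],
  [[0, 0, 0], [0, 0, 0], 0],
  [[0, 0, 0], [0, 0, 0], 0],
  [[0, 0, 0], [0, 0, 0], 0],
])

```text
t: 29.02
tool_pos: [0.4747, -0.1927, 0.0515]
eef_rot: [0.005, 0.018, 1.0, 0.0]
force: [0.4, 0.5, -4.6]
width: 0.0291
finger_force: 113.5
```

```bash
python3 - <<'E'
from car import *
look((.617,-.2),.043)
E
```

```text
29.02 [ 0.4747 -0.1927  0.0515] [4.500e-03 1.840e-02 9.998e-01 5.000e-04] F [ 0.42  0.53 -4.58] M [0.044 0.683 0.001] 0.0291 113.50945472717285
top globe [ 0.6188 -0.1936  0.1331] stop [ 0.6144 -0.1915  0.3032] px [319.66 147.66] 201 623 lean [-0.0263  0.0124]
side globe [ 0.6205 -0.1924  0.135 ] stop [ 0.6143 -0.2023  0.3028] px [292.4  202.45] 121 519 lean [-0.0372 -0.0594]
```

Emit:
arm_command([
  [[0, 0, 0], [0, 0, 0], 0],
  [[0, 0, 0], [0, 0, 0], 0],
  [[0, 0, 0], [0, 0, 0], 0],
  [[0, 0, 0], [0, 0, 0], 0],
  [[0, 0, 0], [0, 0, 0], 0],
])

```text
t: 29.75
tool_pos: [0.4748, -0.1927, 0.0515]
eef_rot: [0.005, 0.018, 1.0, 0.0]
force: [0.2, -0.4, -4.7]
width: 0.0286
finger_force: 113.5
```

Emit:
arm_command([
  [[0, 0, 0], [0, 0, 0], 0],
  [[0, 0, 0], [0, 0, 0], 0],
  [[0, 0, 0], [0, 0, 0], 0],
  [[0, 0, 0], [0, 0, 0], 0],
  [[0, 0, 0], [0, 0, 0], 0],
])

```text
t: 30.38
tool_pos: [0.4747, -0.1927, 0.0515]
eef_rot: [0.004, 0.018, 1.0, 0.0]
force: [-0.4, -0.6, -4.6]
width: 0.0289
finger_force: 113.5
```

Emit:
arm_command([
  [[0, 0, 0], [0, 0, 0], 0],
  [[0, 0, 0], [0, 0, 0], 0],
  [[0, 0, 0], [0, 0, 0], 0],
  [[0, 0, 0], [0, 0, 0], 0],
  [[0, 0, 0], [0, 0, 0], 0],
])

```text
t: 31.0
tool_pos: [0.4748, -0.1927, 0.0515]
eef_rot: [0.005, 0.018, 1.0, 0.0]
force: [0.1, -0.1, -4.3]
width: 0.0285
finger_force: 113.5
```

Emit:
arm_command([
  [[0, 0, 0], [0, 0, 0], 0],
  [[0, 0, 0], [0, 0, 0], 0],
  [[0, 0, 0], [0, 0, 0], 0],
  [[0, 0, 0], [0, 0, 0], 0],
  [[0, 0, 0], [0, 0, 0], 0],
])

```text
t: 31.62
tool_pos: [0.4747, -0.1927, 0.0515]
eef_rot: [0.005, 0.018, 1.0, 0.0]
force: [-1.1, -0.4, -5.1]
width: 0.0289
finger_force: 113.5
```

Emit:
arm_command([
  [[0, 0, 0], [0, 0, 0], 0],
  [[0, 0, 0], [0, 0, 0], 0],
  [[0, 0, 0], [0, 0, 0], 0],
  [[0, 0, 0], [0, 0, 0], 0],
  [[0, 0, 0], [0, 0, 0], 0],
])

```text
t: 32.25
tool_pos: [0.4747, -0.1927, 0.0515]
eef_rot: [0.005, 0.018, 1.0, 0.0]
force: [-0.5, -0.7, -4.3]
width: 0.0287
finger_force: 113.5
```

Emit:
arm_command([
  [[0, 0, 0], [0, 0, 0], 0],
  [[0, 0, 0], [0, 0, 0], 0],
  [[0, 0, 0], [0, 0, 0], 0],
  [[0, 0, 0], [0, 0, 0], 0],
  [[0, 0, 0], [0, 0, 0], 0],
])

```text
t: 32.88
tool_pos: [0.4747, -0.1927, 0.0515]
eef_rot: [0.005, 0.018, 1.0, 0.0]
force: [0.5, 0.5, -5.7]
width: 0.0291
finger_force: 113.5
```

```bash
python3 - <<'E'
from car import *
look((.617,-.2),.043)
E
python3 st.py
```

```text
32.88 [ 0.4747 -0.1927  0.0515] [4.500e-03 1.840e-02 9.998e-01 5.000e-04] F [ 0.51  0.48 -5.71] M [ 0.051  0.632 -0.058] 0.0291 113.50936889648438
top globe [ 0.6187 -0.1937  0.1331] stop [ 0.6143 -0.1915  0.3032] px [319.67 147.7 ] 200 622 lean [-0.0264  0.0129]
side globe [ 0.6205 -0.1923  0.1349] stop [ 0.6144 -0.2021  0.3023] px [292.41 202.5 ] 121 522 lean [-0.0365 -0.0591]
32.98 [ 0.47472 -0.19267  0.05149] [4.4800e-03 1.8380e-02 9.9982e-01 4.6000e-04] F [-0.51 -0.14 -4.76] M [ 0.024  0.598 -0.004]
Mg 0.037 0.553 want 0.643
```

It has stood steady in the air for over 5 s at the final spot. Lowering now.

Emit:
arm_command([
  [[0, 0, 0.0003], [0, 0, 0], 0],
  [[0, 0, 0.0006], [0, 0, 0], 0],
  [[0, 0, 0.0012], [0, 0, 0], 0],
  [[0, 0, 0.0016], [0, 0, 0], 0],
  [[0, 0, 0.0022], [0, 0, 0], 0],
])

```text
t: 33.6
tool_pos: [0.4748, -0.1927, 0.0455]
eef_rot: [0.005, 0.018, 1.0, 0.0]
force: [-0.2, -0.2, -5.4]
width: 0.0291
finger_force: 113.5
```

Emit:
arm_command([
  [[0, 0, 0.0026], [0, 0, 0], 0],
  [[0, 0, 0.003], [0, 0, 0], 0],
  [[0, 0, 0.0032], [0, 0, 0], 0],
  [[0, 0, 0.0033], [0, 0, 0], 0],
  [[0, 0, 0.0033], [0, 0, 0], 0],
])

```text
t: 34.22
tool_pos: [0.4749, -0.1927, 0.0299]
eef_rot: [0.004, 0.018, 1.0, 0.0]
force: [0.3, -1.0, -5.1]
width: 0.0288
finger_force: 113.5
```

Emit:
arm_command([
  [[0, 0, 0.0032], [0, 0, 0], 0],
  [[0, 0, 0.003], [0, 0, 0], 0],
  [[0, 0, 0.0026], [0, 0, 0], 0],
  [[0, 0, 0.0022], [0, 0, 0], 0],
  [[0, 0, 0.0016], [0, 0, 0], 0],
])

```text
t: 34.85
tool_pos: [0.475, -0.1926, 0.0175]
eef_rot: [0.004, 0.018, 1.0, 0.0]
force: [0.3, 0.5, -4.5]
width: 0.0288
finger_force: 113.5
```

Emit:
arm_command([
  [[0, 0, 0.0012], [0, 0, 0], 0],
  [[0, 0, 0.0006], [0, 0, 0], 0],
  [[0, 0, 0.0003], [0, 0, 0], 0],
  [[0, 0, 0], [0, 0, 0], 0],
  [[0, 0, 0], [0, 0, 0], 0],
])

```text
t: 35.48
tool_pos: [0.4751, -0.1927, 0.0155]
eef_rot: [0.005, 0.018, 1.0, 0.0]
force: [-0.2, -0.4, -5.3]
width: 0.0286
finger_force: 113.5
```

```bash
python3 st.py; python3 - <<'E'
from car import *
look((.617,-.2),.007)
E
```

```text
35.48 [ 0.47511 -0.19267  0.01555] [4.5600e-03 1.8410e-02 9.9982e-01 4.5000e-04] F [-0.24 -0.44 -5.25] M [ 0.016  0.656 -0.001]
Mg 0.055 0.635 want 0.709
35.48 [ 0.4751 -0.1927  0.0155] [4.600e-03 1.840e-02 9.998e-01 4.000e-04] F [-0.24 -0.44 -5.25] M [ 0.016  0.656 -0.001] 0.0286 113.50932240486145
top globe [ 0.6188 -0.1934  0.097 ] stop [ 0.6146 -0.1915  0.2674] px [317.42 149.6 ] 184 579 lean [-0.0251  0.0113]
side globe [ 0.6208 -0.1924  0.0993] stop [ 0.6143 -0.2014  0.2666] px [291.68 208.71] 118 482 lean [-0.0385 -0.0544]
```

Emit:
arm_command([
  [[0, 0, 0.0003], [0, 0, 0], 0],
  [[0, 0, 0.0003], [0, 0, 0], 0],
  [[0, 0, 0.0002], [0, 0, 0], 0],
])

```text
t: 35.95
tool_pos: [0.475, -0.1927, 0.0146]
eef_rot: [0.004, 0.018, 1.0, 0.0]
force: [0.3, 0.2, -4.2]
width: 0.0286
finger_force: 113.5
```

Emit:
arm_command([
  [[0, 0, 0.0002], [0, 0, 0], 0],
  [[0, 0, 0.0001], [0, 0, 0], 0],
  [[0, 0, 0], [0, 0, 0], 0],
])

```text
t: 36.33
tool_pos: [0.4751, -0.1926, 0.0144]
eef_rot: [0.005, 0.018, 1.0, 0.0]
force: [-0.2, -0.2, -4.9]
width: 0.0286
finger_force: 113.5
```

```bash
python3 st.py
```

```text
36.33 [ 0.4751  -0.19263  0.0144 ] [4.5100e-03 1.8340e-02 9.9982e-01 4.6000e-04] F [-0.16 -0.24 -4.9 ] M [-0.008  0.638  0.011]
Mg 0.013 0.624 want 0.661
```

Emit:
arm_command([
  [[0, 0, 0.0002], [0, 0, 0], 0],
  [[0, 0, 0], [0, 0, 0], 0],
])

```text
t: 36.58
tool_pos: [0.4751, -0.1927, 0.0142]
eef_rot: [0.004, 0.018, 1.0, 0.0]
force: [-0.0, 0.8, -4.7]
width: 0.0291
finger_force: 113.5
```

```bash
python3 st.py
```

```text
36.58 [ 0.47507 -0.19265  0.01419] [4.5000e-03 1.8390e-02 9.9982e-01 4.6000e-04] F [-0.    0.8  -4.66] M [ 0.032  0.59  -0.001]
Mg -0.039 0.589 want 0.629
```

Emit:
arm_command([
  [[0, 0, 0.0002], [0, 0, 0], 0],
  [[0, 0, 0], [0, 0, 0], 0],
])

```text
t: 36.83
tool_pos: [0.4751, -0.1926, 0.014]
eef_rot: [0.004, 0.018, 1.0, 0.0]
force: [0.2, -0.8, -4.7]
width: 0.0286
finger_force: 113.5
```

```bash
python3 st.py; python3 - <<'E'
from car import *
look((.617,-.2),.007)
E
```

```text
36.83 [ 0.47506 -0.19264  0.01396] [4.4900e-03 1.8380e-02 9.9982e-01 4.7000e-04] F [ 0.21 -0.84 -4.75] M [ 0.011  0.652 -0.063]
Mg 0.085 0.67 want 0.641
36.83 [ 0.4751 -0.1926  0.014 ] [4.500e-03 1.840e-02 9.998e-01 5.000e-04] F [ 0.21 -0.84 -4.75] M [ 0.011  0.652 -0.063] 0.0286 113.50855350494385
top globe [ 0.6188 -0.1936  0.0957] stop [ 0.6144 -0.191   0.2657] px [317.17 149.75] 183 588 lean [-0.0262  0.0156]
side globe [ 0.621  -0.1924  0.0977] stop [ 0.614  -0.2021  0.2644] px [291.63 209.25] 118 499 lean [-0.0418 -0.0583]
```

Emit:
arm_command([
  [[0, 0, 0.0002], [0, 0, 0], 0],
  [[0, 0, 0], [0, 0, 0], 0],
])

```text
t: 37.17
tool_pos: [0.4751, -0.1927, 0.0139]
eef_rot: [0.005, 0.018, 1.0, 0.0]
force: [-0.2, -0.4, -4.0]
width: 0.029
finger_force: 113.5
```

```bash
python3 st.py
```

```text
37.17 [ 0.47511 -0.19266  0.01386] [4.5400e-03 1.8390e-02 9.9982e-01 4.5000e-04] F [-0.16 -0.43 -4.05] M [0.015 0.612 0.011]
Mg 0.053 0.598 want 0.546
```

Emit:
arm_command([
  [[0, 0, 0.0002], [0, 0, 0], 0],
  [[0, 0, 0], [0, 0, 0], 0],
])

```text
t: 37.42
tool_pos: [0.4751, -0.1927, 0.0137]
eef_rot: [0.005, 0.018, 1.0, 0.0]
force: [-1.9, 0.3, -3.1]
width: 0.0286
finger_force: 113.7
```

```bash
python3 st.py
```

```text
37.42 [ 0.47514 -0.19268  0.01374] [4.5600e-03 1.8380e-02 9.9982e-01 4.3000e-04] F [-1.89  0.25 -3.13] M [0.017 0.617 0.007]
Mg -0.005 0.451 want 0.422
```

Contact. Next I'll unwind the tilt as the load transfers to the mat.

Emit:
arm_command([
  [[0, 0, 0], [0, 0.002, 0], 0],
  [[0, 0, 0], [0, 0, 0], 0],
])

```text
t: 37.67
tool_pos: [0.4752, -0.1927, 0.0138]
eef_rot: [0.004, 0.018, 1.0, 0.0]
force: [-1.2, 0.5, -1.4]
width: 0.0282
finger_force: 113.9
```

```bash
python3 st.py; python3 - <<'E'
from car import *
look((.617,-.2),.007)
E
```

```text
37.67 [ 0.47519 -0.19271  0.01378] [3.5800e-03 1.8390e-02 9.9982e-01 4.3000e-04] F [-1.23  0.51 -1.43] M [-0.074  0.607  0.007]
Mg -0.119 0.498 want 0.193
37.67 [ 0.4752 -0.1927  0.0138] [3.600e-03 1.840e-02 9.998e-01 4.000e-04] F [-1.23  0.51 -1.43] M [-0.074  0.607  0.007] 0.0282 113.91869187355042
top globe [ 0.6188 -0.1936  0.0955] stop [ 0.614  -0.191   0.2658] px [317.17 149.9 ] 182 596 lean [-0.029   0.0152]
side globe [ 0.6209 -0.1923  0.0976] stop [ 0.6136 -0.2026  0.2649] px [291.58 209.29] 116 504 lean [-0.044  -0.0616]
```

Emit:
arm_command([
  [[0, 0, 0.0001], [0, 0.002, 0], 0],
  [[0, 0, 0], [0, 0, 0], 0],
])

```text
t: 38.02
tool_pos: [0.4752, -0.1927, 0.0138]
eef_rot: [0.003, 0.018, 1.0, 0.0]
force: [-3.2, 0.1, 1.0]
width: 0.0285
finger_force: 114.3
```

```bash
python3 st.py
```

```text
38.02 [ 0.47516 -0.19271  0.01375] [2.5300e-03 1.8360e-02 9.9983e-01 4.5000e-04] F [-3.21  0.12  0.97] M [-0.018  0.675  0.009]
Mg -0.029 0.393 want -0.132
```

Emit:
arm_command([
  [[0.0001, 0, 0], [0, 0.002, 0], 0],
  [[0, 0, 0], [0, 0, 0], 0],
])

```text
t: 38.28
tool_pos: [0.4751, -0.1927, 0.0138]
eef_rot: [0.002, 0.018, 1.0, 0.0]
force: [-3.8, 1.6, 3.6]
width: 0.0287
finger_force: 114.4
```

```bash
python3 st.py; python3 - <<'E'
from car import *
look((.617,-.2),.007)
E
```

```text
38.27 [ 0.4751  -0.19271  0.01376] [1.5900e-03 1.8400e-02 9.9983e-01 4.8000e-04] F [-3.84  1.64  3.58] M [0.071 0.629 0.005]
Mg -0.074 0.291 want -0.484
38.27 [ 0.4751 -0.1927  0.0138] [1.600e-03 1.840e-02 9.998e-01 5.000e-04] F [-3.84  1.64  3.58] M [0.071 0.629 0.005] 0.0287 114.39637184143066
top globe [ 0.6189 -0.1934  0.0956] stop [ 0.6141 -0.1912  0.2658] px [317.23 149.86] 180 598 lean [-0.0288  0.0131]
side globe [ 0.6209 -0.1926  0.0977] stop [ 0.6136 -0.2024  0.265 ] px [291.57 209.23] 115 501 lean [-0.0437 -0.0585]
```

Emit:
arm_command([
  [[0.0001, 0, 0], [0, 0.0015, 0], 0],
  [[0, 0, 0], [0, 0, 0], 0],
])

```text
t: 38.62
tool_pos: [0.4751, -0.1927, 0.0138]
eef_rot: [0.001, 0.018, 1.0, 0.0]
force: [-3.9, 1.9, 6.0]
width: 0.0288
finger_force: 114.6
```

```bash
python3 st.py; python3 - <<'E'
from car import *
look((.617,-.2),.007)
E
```

```text
38.62 [ 0.4751  -0.19272  0.01377] [9.3000e-04 1.8410e-02 9.9983e-01 4.7000e-04] F [-3.92  1.95  5.97] M [0.109 0.483 0.02 ]
Mg -0.063 0.138 want -0.806
38.62 [ 0.4751 -0.1927  0.0138] [9.000e-04 1.840e-02 9.998e-01 5.000e-04] F [-3.92  1.95  5.97] M [0.109 0.483 0.02 ] 0.0288 114.56674933433533
top globe [ 0.6189 -0.1935  0.0958] stop [ 0.614  -0.191   0.2658] px [317.15 149.9 ] 182 601 lean [-0.0295  0.0152]
side globe [ 0.6209 -0.1923  0.0978] stop [ 0.6136 -0.2026  0.2648] px [291.58 209.3 ] 117 498 lean [-0.0437 -0.0619]
```

The board rests on the mat and the carafe is unmoved. I'll ease the grip gradually and open.

Emit:
arm_command([
  [[0, 0, 0], [0, 0, 0], 0.0],
  [[0, 0, 0], [0, 0, 0], 0.0],
], grip_force=60)

```text
t: 38.98
tool_pos: [0.4751, -0.1927, 0.0138]
eef_rot: [0.001, 0.018, 1.0, 0.0]
force: [-4.8, 1.1, 5.2]
width: 0.0287
finger_force: 114.6
```

Emit:
arm_command([
  [[0, 0, 0], [0, 0, 0], 0.02],
  [[0, 0, 0], [0, 0, 0], 0.025],
], grip_force=20)

```text
t: 39.22
tool_pos: [0.4751, -0.1927, 0.0137]
eef_rot: [0.001, 0.018, 1.0, 0.0]
force: [-4.3, 2.1, 4.6]
width: 0.0289
finger_force: 114.6
```

```bash
python3 st.py; python3 - <<'E'
from car import *
look((.617,-.2),.007)
E
```

```text
39.23 [ 0.47509 -0.19271  0.01375] [9.3000e-04 1.8410e-02 9.9983e-01 4.8000e-04] F [-4.27  2.1   4.56] M [0.089 0.489 0.04 ]
Mg -0.096 0.113 want -0.616
39.23 [ 0.4751 -0.1927  0.0137] [9.000e-04 1.840e-02 9.998e-01 5.000e-04] F [-4.27  2.1   4.56] M [0.089 0.489 0.04 ] 0.0289 114.56580877304077
top globe [ 0.6187 -0.1937  0.0955] stop [ 0.614  -0.1909  0.2658] px [317.13 149.89] 181 595 lean [-0.0285  0.0165]
side globe [ 0.6208 -0.1924  0.0975] stop [ 0.6137 -0.2025  0.2643] px [291.58 209.35] 118 503 lean [-0.0425 -0.0601]
```

Emit:
arm_command([
  [[0, 0, 0], [0, 0, 0], 0.029],
  [[0, 0, 0], [0, 0, 0], 0.03],
  [[0, 0, 0], [0, 0, 0], 0.0305],
  [[0, 0, 0], [0, 0, 0], 0.031],
  [[0, 0, 0], [0, 0, 0], 0.0315],
])

```text
t: 39.95
tool_pos: [0.4753, -0.1929, 0.0135]
eef_rot: [0.001, 0.018, 1.0, 0.0]
force: [-1.1, 0.3, -0.2]
width: 0.0317
finger_force: 0.0
```

Emit:
arm_command([
  [[0, 0, 0], [0, 0, 0], 0.032],
  [[0, 0, 0], [0, 0, 0], 0.033],
  [[0, 0, 0], [0, 0, 0], 0.036],
  [[0, 0, 0], [0, 0, 0], 0.042],
  [[0, 0, 0], [0, 0, 0], 0.05],
])

```text
t: 40.58
tool_pos: [0.4749, -0.1927, 0.0135]
eef_rot: [0.001, 0.018, 1.0, 0.001]
force: [-0.0, 0.5, 0.1]
width: 0.0502
finger_force: 0.0
```

```bash
python3 st.py; python3 - <<'E'
from car import *
look((.617,-.2),.007)
E
```

```text
40.58 [ 0.47488 -0.19265  0.0135 ] [7.9000e-04 1.8410e-02 9.9983e-01 5.2000e-04] F [-0.04  0.46  0.14] M [0.017 0.034 0.014]
Mg -0.023 0.03 want -0.019
40.58 [ 0.4749 -0.1927  0.0135] [8.000e-04 1.840e-02 9.998e-01 5.000e-04] F [-0.04  0.46  0.14] M [0.017 0.034 0.014] 0.0502 0.0
top globe [ 0.6186 -0.1935  0.0954] stop [ 0.6139 -0.1911  0.2655] px [317.17 149.94] 183 592 lean [-0.0283  0.0146]
side globe [ 0.6208 -0.1924  0.0973] stop [ 0.6131 -0.2022  0.2646] px [291.4 209.3] 117 504 lean [-0.0463 -0.0585]
```

Emit:
arm_command([
  [[0, 0, -0.005], [0, 0, 0], 0.06],
  [[0, 0, -0.015], [0, 0, 0], 0.06],
  [[0, 0, -0.025], [0, 0, 0], 0.06],
  [[0, 0, -0.03], [0, 0, 0], 0.06],
  [[0.02, 0, -0.03], [0, 0, 0], 0.06],
])

```text
t: 41.3
tool_pos: [0.456, -0.1925, 0.121]
eef_rot: [0.002, 0.018, 1.0, -0.0]
force: [-0.3, 0.6, -0.4]
width: 0.0601
finger_force: 0.0
```

Emit:
arm_command([
  [[0.02, 0, -0.03], [0, 0, 0], 0.06],
  [[0.02, 0, -0.03], [0, 0, 0], 0.06],
  [[0, 0, -0.03], [0, 0, 0], 0.06],
  [[0, 0, 0], [0, 0, 0], 0.06],
  [[0, 0, 0], [0, 0, 0], 0.06],
])

```text
t: 41.92
tool_pos: [0.4145, -0.1905, 0.2085]
eef_rot: [0.001, 0.018, 1.0, 0.0]
force: [-0.3, -0.0, 0.3]
width: 0.0604
finger_force: 0.0
```

```bash
python3 st.py; python3 - <<'E'
from pl import *
look((.617,-.2),.007); look((.617,-.2),.007)
p,d=grab_frame('side'); q,_=grab_frame('top')
a=cv2.resize(p[130:300,190:350],None,fx=2.5,fy=2.5); b=cv2.resize(q[80:250,220:380],None,fx=2.5,fy=2.5); cv2.imwrite('pics/end.png',np.hstack([a,b])[...,::-1])
E
```

```text
41.92 [ 0.41447 -0.19053  0.20848] [9.4000e-04 1.8390e-02 9.9983e-01 4.5000e-04] F [-0.29 -0.03  0.35] M [-0.027  0.022  0.022]
Mg -0.024 -0.004 want -0.047
41.92 [ 0.4145 -0.1905  0.2085] [9.000e-04 1.840e-02 9.998e-01 4.000e-04] F [-0.29 -0.03  0.35] M [-0.027  0.022  0.022] 0.0604 0.0
top globe [ 0.6188 -0.1936  0.0954] stop [ 0.6139 -0.1911  0.2653] px [317.16 149.96] 182 592 lean [-0.0297  0.0151]
side globe [ 0.6209 -0.1921  0.0974] stop [ 0.6131 -0.2023  0.2644] px [291.42 209.35] 118 498 lean [-0.0469 -0.0609]
42.02 [ 0.4139 -0.1902  0.2072] [-2.000e-04  1.830e-02  9.998e-01  1.100e-03] F [-0.73  0.18 -0.41] M [-0.016  0.025 -0.006] 0.0598 0.0
top globe [ 0.6188 -0.1937  0.0956] stop [ 0.6139 -0.191   0.2657] px [317.16 149.92] 182 590 lean [-0.0289  0.0159]
side globe [ 0.6208 -0.1922  0.0974] stop [ 0.6132 -0.202   0.2643] px [291.41 209.3 ] 117 497 lean [-0.0456 -0.0587]
```

View pics/end.png

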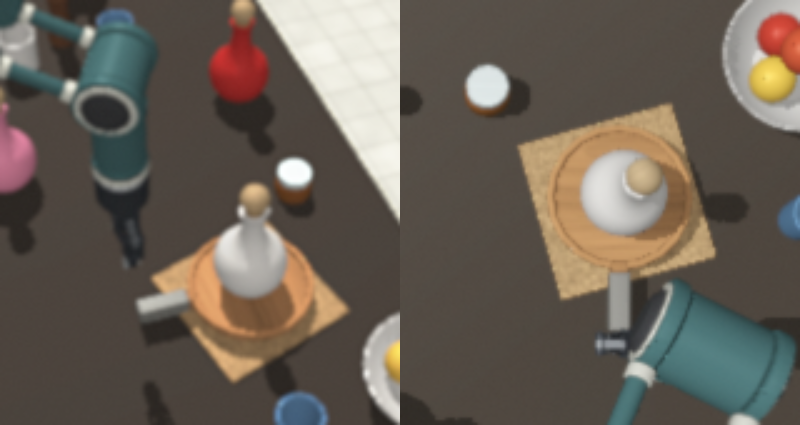

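The board is centred on the mat at (620,200) in the top crop, the carafe is upright and quiet, and the gripper is clear. Handing in.

```bash
python3 -c "
from station import hand_in
print(hand_in())"
```

```text
the job is handed in; nothing more can be done
None
```

The board is set down on the mat, centred to within a few mm by the cameras, with the carafe upright and still after more than 5 s steady in the air. The gripper is clear, nothing else was touched that I could see, and the job was handed in at about 42 s of the 72 s allowed.

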